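# Rub down a tile on the sloping stand

### The job

Clear the working room in front of the sloping stand by sliding the low blue crock with the white lid along the table, without lifting or tipping it, until it stands inside the blue ring. Then take the rubbing stone from its tray and, with its sole flat on the tile and its long side up the slope, stroke slowly from the orange-striped end to the plain end and back to the striped end without letting up, pressing steadily so that the tile sinks about 7 mm into its foam and never down to the stop. Finally set the stone gently back in its tray, flat, leave the crock in the ring, and leave the bowl, brush jar and amber jar where they are.

Things in the scene. Friction and masses are not known exactly. Their poses are not given: they have to be found in the camera images.
- stand: Fixed plywood stand, 150 x 260 mm foot, whose top slopes at 35 degrees, rising along its +x (away from the robot at yaw 0); its +y runs along its length, z up. Origin on the table under the middle of the tile's face. A thin white ring (164 mm across) painted on the table 170 mm towards the robot (-x) is where the crock starts.
- tile (a joint): How far (m) the tile is pressed into its foam, square to the slope: 0 free, 0.016 at the stop. It springs back; it takes about 1.5 N to start and 0.7 N more per mm (about 6.5 N at 7 mm).
- tile_face (a point): Centre of the upper face of the grey fired-clay tile on green foam: 110 mm (up the slope) x 240 mm (level) x 12 mm; face centre 78 mm above the table when free, sinking with the tile. x up the slope, y level along the tile to the end with the orange stripe (at y = +113 mm), z square out of the face, 35 degrees from vertical. Nothing stands above it.
- pot: Loose low lidded crock, dark blue with white lid, 130 mm diameter (lid 134 mm), 92 mm tall in all, about 0.7 kg; lid fixed on. Origin at the centre of its underside, z up. On the lid a wooden bar to grip from above: 60 mm long along the crock's x, 18 mm wide along y, from z = 50 mm to 92 mm.
- mark: Blue ring painted on the table, 168 mm inner and 184 mm outer diameter, flat; origin at its centre. Left or right of the stand's front.
- tray: Fixed dark wooden tray, 150 (x) x 105 (y) mm outside, walls 5 mm thick and 12 mm high, inner floor 5 mm above the table; origin at the centre of its underside. Across from the blue ring.
- stone: Loose rubbing stone, 0.3 kg: dark base 90 (x) x 45 (y) x 20 mm with a yellow grip on top, 70 mm long along x, 26 mm wide along y, from z = 20 to 62 mm. Origin at the centre of the sole (underside), z up out of the grip. It starts lying in the tray.
- stone_sole (a point): Centre of the sole of the stone (same point as its origin).
- bowl: Bystander: terracotta bowl, 100 mm across, 50 mm high; origin under its centre.
- brushjar: Bystander: white jar 72 mm across with three tool handles, 175 mm tall in all; origin under its centre.
- glazejar: Bystander: small amber jar with orange cap beyond the stand, 48 mm across, 65 mm high; origin under its centre.

How it is judged:
By the outcome, as a careful person would: the job done as asked, in the order asked, and still so for the second after the job is handed in, with the robot touching nothing.
It also fails if it takes over 72 s, if anything falls off the work surface, if the arm or the gripper's body presses on something with over 40 N, if the wrist force passes 120 N, or if a joint passes its speed limit or range.

### The arm

A 6-joint arm with a two-finger parallel gripper is mounted at the origin on the work surface. World frame = base frame: x ahead of the robot, y to its left, z up, the work surface at z = 0. Lengths are in m, angles in rad, forces in N, time in s.
With the tool pointing down it reaches from about 0.325 to 0.9 m from the base axis. Payload 3.5 kg.
Tool frame: the origin (TCP) lies midway between the tips of the shut fingers; the grasp point (between the pads) lies 19 mm behind it (arm.tcp_to_grasp is the z of the grasp point in the tool frame, in m); z points along the fingers, y is the direction in which the jaws open and shut (so a half turn about z gives the same grasp; the last joint's range is limited). The gripper opens to 85 mm and grips with 20 to 120 N. Pads are 22 mm wide; open, the fingers measure 114 mm over their backs; the gripper's body (76 mm by 85 mm) begins 54 mm behind the grasp point. The pads swing forward as they close: fully open they stand 13 mm farther back than shut.
Start: joints at [-1.282, 0.276, -0.026, 1.268, 0, 1.467], TCP at [0.239, -0.578, 0.231] pointing down, gripper open.
Joint ranges: [-3.12, 3.12], [-0.85, 1.88], [-1.08, 1.24], [-1.95, 2.15], [-1.57, 1.53], [-3.14, 3.14]. Speed limits (rad/s): [2.57, 2.57, 3.14, 3.14, 3.14, 3.14].

### API

Orientations are given as a unit quaternion [x, y, z, w].
In Python, from cell import arm gives the robot as it stands. The module is installed in compiled form; this text tells all that it offers.
- The arm moves only by the shell command python3 -m pendant 'ROWS'. ROWS is JSON, a list of rows, each a list of 5 numbers: the shift along the tool's x, y, z in m, then the turn about the tool's z in degrees, then the opening, from 0 (shut) to 1 (fully open). In form: [[tx, ty, tz, spin, jaw], ...]. A call has 1 to 20 rows; each row is the pose to reach, as a shift and turn from the pose measured when the call began, along the tool's axes at that moment; what a row does not reach only later rows make up. A row lasts 1/8 s, in which the tool goes at most 62.5 mm and 10.7 degrees, less where a joint would pass 70% of its speed; a pose out of reach is approached as far as the arm can. A call with a gripper value outside its range is refused whole. The fingers move at their own pace and stop on an object; the grip force is fixed at half the most. Time passes only in rows, so rows that repeat a pose let the fingers close. It gives the time, the measured TCP pose, the force and the opening at its end, in the units of the state.
- arm.get_state(): the state, without advancing time (a new reading comes with each control period).
- arm.read_camera(name): name is "side" or "top"; returns a dict with "img" (400x640x3 uint8, blue, green, red), "mtx" (3x3 intrinsics, pixels), "extrinsics" (4x4, takes a point from world to camera coordinates). Camera axes: x right, y up, looking along -z (the intrinsics and any distortion apply to the point x, -y, -z); pixel columns grow to the right and rows downward; lengths in m; the calibration is good to about 2 mm. A picture is of the moment at which its call begins. There is no depth.
- arm.sign_off(): hands the job in, once; it reports no verdict.
The state is a dict: "time": time; "joint_positions": joint angles; "dq": joint speeds; "tau": joint torques, N m; "ee_pos": TCP position; "tool_rot": TCP orientation; "wrist_force": force on the tool from outside, world axes, zero at the start; "moment": the same for the moment, N m; "finger_gap": opening from 0.0 (shut) to 1.0 (fully open).
Only numpy, scipy, OpenCV 4.12 (cv2) and the standard library are available. Lean on these libraries where they do the work, as an engineer would, in place of code of your own. Each camera call takes 0.05 s, during which the arm holds its last target.

## Working session

There is one attempt and no reset: what is moved stays moved. The work goes in short steps, Python scripts to look and compute and a shell command to move; the robot and the scene stay as the last step left them, time stands still between calls to the robot, and variables do not carry over. Pictures are saved under pics/ and viewed, and the job is handed in when it is done.

```bash
mkdir -p pics
python3 - <<'E'
from cell import arm
import cv2
print(arm.get_state(), arm.tcp_to_grasp)
for n in("side","top"):
    c=arm.read_camera(n); cv2.imwrite(f"pics/{n}0.png",c["img"]); print(n,c["mtx"].tolist(),c["extrinsics"].tolist(),[k for k in c])
E
```

```text
{'time': 0.0, 'joint_positions': array([-1.28240596e+00,  2.77173631e-01, -2.79155454e-02,  1.26800512e+00,
       -4.41392261e-06,  1.46740409e+00]), 'dq': array([ 0.00025726,  0.00139551,  0.00080791,  0.00098617, -0.00035167,
        0.00041122]), 'tau': array([ 8.17667697e-04, -4.45509088e+01,  2.95202637e+01,  1.63919624e-02,
        7.40625609e-06,  8.46941674e-06]), 'ee_pos': array([ 0.23841408, -0.57687804,  0.23011815]), 'tool_rot': array([ 9.80873928e-01,  1.94640741e-01, -1.08326067e-04, -1.14386917e-03]), 'wrist_force': array([ 0.01013255,  0.04755469, -0.3311343 ]), 'moment': array([-0.04094662, -0.00795081,  0.0563734 ]), 'finger_gap': 0.998241766452431} -0.0187
side [[422.4681926911687, 0.0, 319.82678223350626], [0.0, 422.4681926911687, 204.6112633063036], [0.0, 0.0, 1.0]] [[0.9986530675163786, -0.051880239471940905, 0.0007010652335467306, -0.5824529572513675], [0.039060209696810295, 0.7606343376649806, 0.6480044015154509, -0.11054911286267262], [-0.0341518778190721, -0.6471041995824866, 0.7616362676003162, -1.0845996663152], [0.0, 0.0, 0.0, 1.0]] ['img', 'mtx', 'extrinsics']
top [[409.3429810720022, 0.0, 323.02925377790876], [0.0, 409.3429810720022, 192.11421171234895], [0.0, 0.0, 1.0]] [[-0.011438567212649619, -0.999830561985644, -0.014422430432941115, 0.02981480572403799], [0.9957431721371642, -0.012708664914300371, 0.0912908811345028, -0.5921947429349769], [-0.09145870282449661, -0.013316799749465334, 0.995719824309074, -0.9485679841113751], [0.0, 0.0, 0.0, 1.0]] ['img', 'mtx', 'extrinsics']
```

View pics/side0.png

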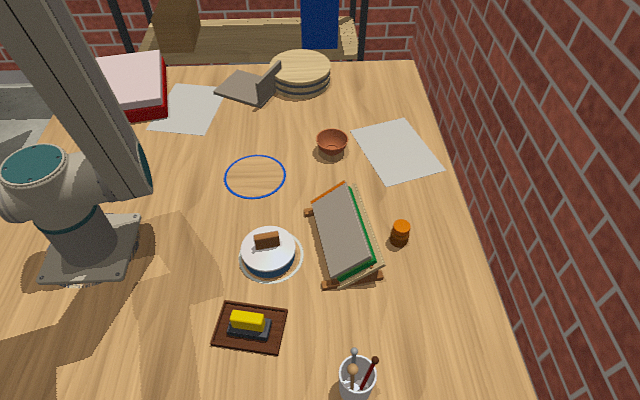

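View pics/top0.png

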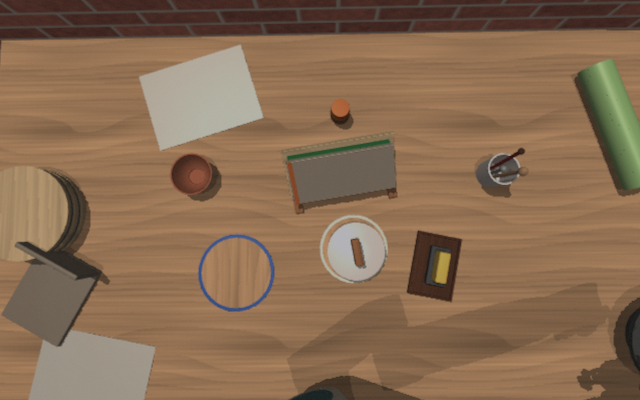

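The side view shows the crock near (268,250), the ring (255,176), the tray and stone (248,325) and the tile (343,232). In the top view they are at crock (356,251), ring (236,273), tray (435,266) and tile (343,172). Next I measure them by colour masks.

```bash
cat > h.py <<'E'
import numpy as np, cv2
from cell import arm
from scipy.spatial.transform import Rotation as R
def cam(n):
    c=arm.read_camera(n); return c
def ray(c,p):
    E=np.array(c["extrinsics"]);K=c["mtx"]
    d=np.linalg.inv(K)@np.array([p[0],p[1],1.]); d=np.array([d[0],-d[1],-d[2]])
    return -E[:3,:3].T@E[:3,3], E[:3,:3].T@d
def onz(c,p,z):
    o,d=ray(c,p); return o+d*(z-o[2])/d[2]
def proj(c,X):
    E=np.array(c["extrinsics"]); q=E[:3,:3]@np.array(X)+E[:3,3]; q=c["mtx"]@np.array([q[0],-q[1],-q[2]]); return q[:2]/q[2]
def two(c1,p1,c2,p2):
    o,d=ray(c1,p1);a,b=ray(c2,p2)
    d=d/np.linalg.norm(d);b=b/np.linalg.norm(b)
    t=np.linalg.lstsq(np.stack([d,-b],1),a-o,rcond=None)[0]
    P=o+d*t[0];Q=a+b*t[1]; return (P+Q)/2,np.linalg.norm(P-Q)
def mask(c,lo,hi,box=None):
    m=cv2.inRange(cv2.cvtColor(c["img"],cv2.COLOR_BGR2HSV),np.array(lo),np.array(hi))
    if box:
        k=np.zeros_like(m);x0,y0,x1,y1=box;k[y0:y1,x0:x1]=1;m=m*k
    return m
def big(m):
    cs,_=cv2.findContours(m,cv2.RETR_EXTERNAL,cv2.CHAIN_APPROX_NONE)
    return max(cs,key=cv2.contourArea)
E
python3 - <<'E'
from h import *
np.set_printoptions(precision=4,suppress=True)
T=cam("top");S=cam("side")
# ring
for c,b in((T,(190,225,285,320)),(S,(215,145,295,205))):
    k=big(mask(c,(100,120,60),(130,255,255),b)); e=cv2.fitEllipse(k); 
    P=np.array([onz(c,p[0],0) for p in k]); (x,y),r=cv2.minEnclosingCircle(P[:,:2].astype(np.float32)); print("ring",e[0],x,y,2*r)
# lid (white), plane z=.05
for c,b in((T,(315,210,395,290)),(S,(235,220,305,285))):
    hs=cv2.cvtColor(c["img"],cv2.COLOR_BGR2HSV)
    m=mask(c,(0,0,140),(180,50,255),b); m=cv2.morphologyEx(m,cv2.MORPH_OPEN,np.ones((5,5)))
    k=cv2.convexHull(big(m)); P=np.array([onz(c,p[0],.05) for p in k]); (x,y),r=cv2.minEnclosingCircle(P[:,:2].astype(np.float32)); print("lid",x,y,2*r)
    m=mask(c,(3,80,30),(18,255,220),(b[0]+15,b[1]+8,b[2]-15,b[3]-8))
    k=big(m); r=cv2.minAreaRect(k); print("bar px",r,cv2.boundingRect(k),k.shape)
    print([onz(c,p,.092)for p in cv2.boxPoints(r)])
for c,b in((T,(410,230,465,300)),(S,(210,295,290,360))):
    k=big(mask(c,(22,120,60),(35,255,255),b)); r=cv2.minAreaRect(k); print("grip",r); print(np.array([onz(c,p,.067)for p in cv2.boxPoints(r)]))
for c,b,n in((T,(310,200,400,300),"T"),(S,(200,180,400,360),"S")):
    x0,y0,x1,y1=b
    cv2.imwrite(f"pics/z{n}.png",cv2.resize(c["img"][140:310,270:470] if n=="T" else c["img"][170:360,200:400],None,fx=3.1,fy=3.1,interpolation=cv2.INTER_CUBIC))
print(arm.get_state()["time"])
E
```

```text
ring (235.8349609375, 272.50714111328125) 0.40373867750167847 0.23580923676490784 0.18179911375045776
ring (254.5037078857422, 176.55279541015625) 0.402350515127182 0.23784507811069489 0.18268248438835144
lid 0.4537297189235687 -0.05450478196144104 0.1389784812927246
bar px ((357.02850341796875, 251.99497985839844), (26.99465560913086, 8.052053451538086), 79.99201965332031) (351, 239, 13, 27) (63, 1, 2)
[array([ 0.4813, -0.0379,  0.092 ]), array([ 0.4842, -0.0554,  0.092 ]), array([ 0.4263, -0.0645,  0.092 ]), array([ 0.4235, -0.0472,  0.092 ])]
lid 0.4536367356777191 -0.05289917066693306 0.13911758363246918
bar px ((266.57696533203125, 239.8846435546875), (15.297057151794434, 24.318397521972656), 78.69007110595703) (254, 231, 26, 19) (73, 1, 2)
[array([ 0.423 , -0.0484,  0.092 ]), array([ 0.479 , -0.0372,  0.092 ]), array([ 0.4866, -0.081 ,  0.092 ]), array([ 0.432 , -0.0915,  0.092 ])]
grip ((442.58251953125, 267.27520751953125), (9.466601371765137, 28.956661224365234), 9.865806579589844)
[[ 0.3869 -0.2267  0.067 ]
 [ 0.4499 -0.2401  0.067 ]
 [ 0.4461 -0.2608  0.067 ]
 [ 0.3832 -0.2473  0.067 ]]
grip ((246.77745056152344, 320.196533203125), (35.809471130371094, 18.246862411499023), 8.746162414550781)
[[ 0.3782 -0.2634  0.067 ]
 [ 0.3805 -0.2229  0.067 ]
 [ 0.4564 -0.2393  0.067 ]
 [ 0.4519 -0.279   0.067 ]]
0.2
```

```bash
ls pics
```

```text
side0.png
top0.png
zS.png
zT.png
```

View pics/zT.png

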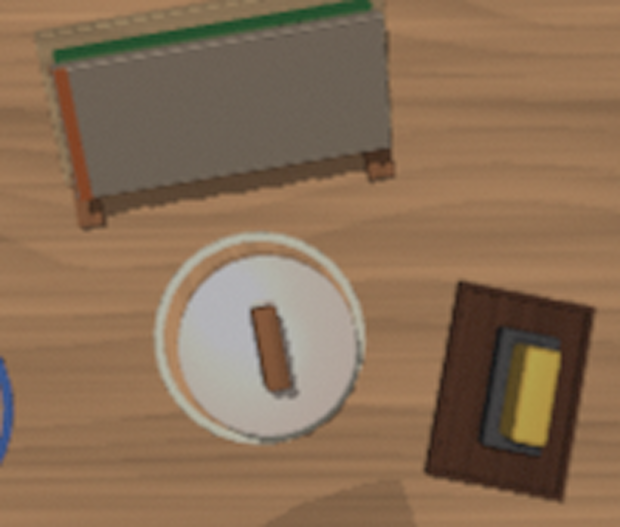

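View pics/zS.png

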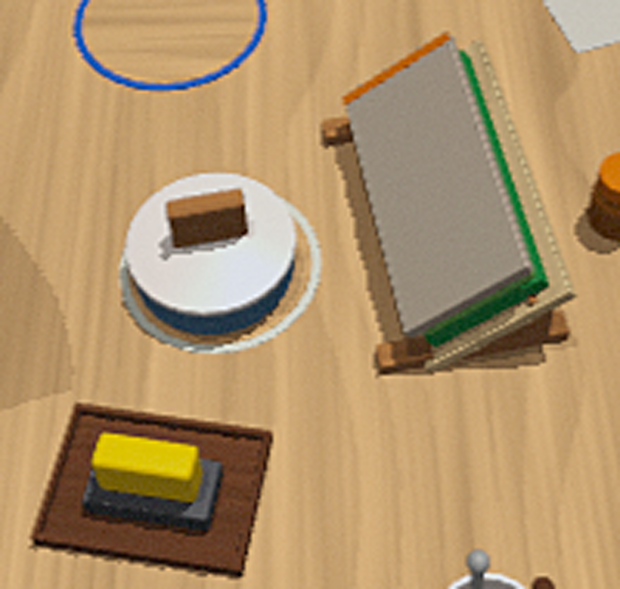

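Zoomed: the tile's corners, the bar and the yellow grip are clear. I'll triangulate the tile corners and get the tray and grip yaw.

Run:
```python
from h import *
np.set_printoptions(precision=4,suppress=True)
T=cam("top");S=cam("side")
def quad(c,lo,hi,b,er=1):
    m=mask(c,lo,hi,b); m=cv2.morphologyEx(m,cv2.MORPH_OPEN,np.ones((3,3))); k=cv2.convexHull(big(m))
    for e in np.arange(1.5,12,.5):
        q=cv2.approxPolyDP(k,e,True)
        if len(q)<=4: break
    return q[:,0],cv2.contourArea(k)
# tile corners (incl stripe), from zoom
A=np.array([[55,68],[92,200],[385,12],[392,148]])/3.1+[270,140]
B=np.array([[450,38],[345,102],[530,268],[405,335]])/3.1+[200,170]
P=[]
for a,b in zip(A,B):
    X,e=two(T,a,S,b);P.append(X);print("tile corner",X,e)
P=np.array(P);print("centre",P.mean(0))
u=(P[0]+P[2]-P[1]-P[3])/2;v=(P[0]+P[1]-P[2]-P[3])/2;print(np.linalg.norm(u),np.linalg.norm(v),"slope",np.degrees(np.arcsin(u[2]/np.linalg.norm(u))),"yaw",np.degrees(np.arctan2(-v[0],v[1])),np.degrees(np.arctan2(u[1],u[0])))
# tray corners
for c,q,n in((T,np.array([[460,283],[594,308],[562,500],[426,472]])/3.1+[270,140],'T'),(S,np.array([[80,404],[272,431],[240,576],[34,543]])/3.1+[200,170],'S')):
    X=np.array([onz(c,p,.012) for p in q]); print("tray",n,X[:,:2].tolist(),X.mean(0)); d=X-np.roll(X,-1,0);print(np.linalg.norm(d,axis=1),np.degrees(np.arctan2(d[:,1],d[:,0])))
# stone grip top
gT=np.array([[522,346],[559,349],[548,444],[510,440]])/3.1+[270,140]
gS=np.array([[101,434],[201,447],[198,475],[93,464]])/3.1+[200,170] 
for c,q in((T,gT),(S,gS)):
    X=np.array([onz(c,p,.067) for p in q]);print("grip",X[:,:2].tolist(),X.mean(0)); d=X-np.roll(X,-1,0);print(np.linalg.norm(d,axis=1),np.degrees(np.arctan2(d[:,1],d[:,0])))
s=arm.get_state();Rm=R.from_quat(s["tool_rot"]).as_matrix();print(Rm,s["ee_pos"])
```

```text
tile corner [0.6537 0.099  0.1041] 0.0003372807257557819
tile corner [0.5633 0.0768 0.0532] 0.002694297919598298
tile corner [ 0.6893 -0.136   0.1115] 0.00031485950922718507
tile corner [ 0.5995 -0.1487  0.048 ] 0.0017577186083620302
centre [ 0.6265 -0.0272  0.0792]
0.10811959209322138 0.23301654091712387 slope 31.941453830810403 yaw 8.865410300606086 10.985483144198774
tray T [[0.496891035328326, -0.20421830230112947], [0.4765839524691312, -0.30633104465066935], [0.3320784511860736, -0.2760428066479875], [0.35390575066534374, -0.1737251989783463]] [ 0.4149 -0.2401  0.012 ]
[0.1041 0.1476 0.1046 0.1462] [  78.7524  -11.8378 -102.0423  167.9614]
tray S [[0.356871448458129, -0.17368768773151733], [0.4995896449022628, -0.2028925116040332], [0.4775365027266302, -0.3090107358855798], [0.3348328039708267, -0.2786119104341408]] [ 0.4172 -0.2411  0.012 ]
[0.1457 0.1084 0.1459 0.1072] [ 168.4351   78.2601  -12.0254 -101.8622]
grip [[0.4512826828132041, -0.23561807321630004], [0.44884430334480596, -0.26223987854667463], [0.3812051282176022, -0.25166693288218445], [0.3843009352021929, -0.22452186601426916]] [ 0.4164 -0.2435  0.067 ]
[0.0267 0.0685 0.0273 0.0679] [ 84.7667  -8.8842 -96.5063 170.5938]
grip [[0.3852939383643578, -0.2267023310368203], [0.4542294320386033, -0.23988215819259212], [0.4528698853755074, -0.260092112513691], [0.381687593697263, -0.2485219165569592]] [ 0.4185 -0.2438  0.067 ]
[0.0702 0.0203 0.0721 0.0221] [169.1762  86.1514  -9.2323 -99.385 ]
[[ 0.9242  0.3819 -0.0002]
 [ 0.3819 -0.9242  0.0007]
 [ 0.0001 -0.0008 -1.    ]] [ 0.2386 -0.5774  0.2309]
```

```bash
python3 -m pendant '[[0.1,-0.1,0,5,1],[0.2,-0.2,0,10,1],[0.3,-0.3,0,13,1],[0.399,-0.402,0,13,1],[0.399,-0.402,0.03,13,1],[0.399,-0.402,0.03,13,1],[0.399,-0.402,0.03,13,1],[0.399,-0.402,0.03,13,1],[0.399,-0.402,0.06,13,1],[0.399,-0.402,0.06,13,1],[0.399,-0.402,0.06,13,1],[0.399,-0.402,0.06,13,1]]'
python3 - <<'E'
from h import *
np.set_printoptions(precision=4,suppress=True)
s=arm.get_state();print(R.from_quat(s["tool_rot"]).as_matrix(),s["ee_pos"],s["joint_positions"])
c=cam("top");cv2.imwrite("pics/t1.png",c["img"][140:310,250:470]);c=cam("side");cv2.imwrite("pics/s1.png",c["img"])
E
```

```text
time: 1.8
ee_pos: [0.4542, -0.0547, 0.172]
tool_rot: [0.997, 0.082, 0.0, 0.0]
wrist_force: [-0.8, 0.2, 0.1]
finger_gap: 0.997
[[ 0.9867  0.1627  0.0009]
 [ 0.1627 -0.9867 -0.0001]
 [ 0.0009  0.0003 -1.    ]] [ 0.4542 -0.0547  0.172 ] [-0.2613  0.0194 -0.458   1.0925  0.0001  2.7168]
```

View pics/s1.png

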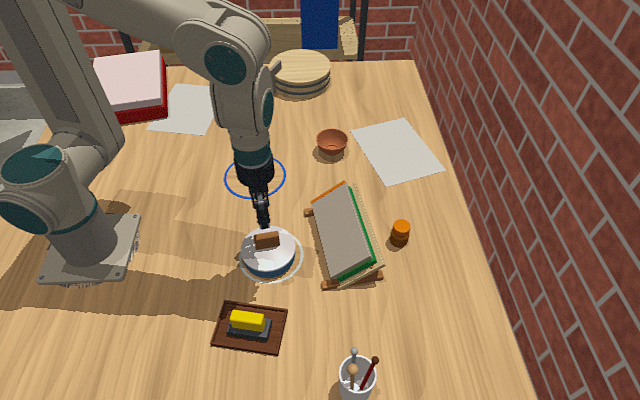

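The gripper stands above the bar at about (262,222), straight down. Joint 6 is close to its limit, so I'll take the half-turned grasp before going down.

```bash
python3 -m pendant '[[0,0.001,0,-10,1],[0,0.001,0,-20,1],[0,0.001,0,-30,1],[0,0.001,0,-40,1],[0,0.001,0,-50,1],[0,0.001,0,-60,1],[0,0.001,0,-70,1],[0,0.001,0,-80,1],[0,0.001,0,-90,1],[0,0.001,0,-100,1],[0,0.001,0,-110,1],[0,0.001,0,-120,1],[0,0.001,0,-130,1],[0,0.001,0,-140,1],[0,0.001,0,-150,1],[0,0.001,0,-160,1],[0,0.001,0,-170,1],[0,0.001,0.01,-180,1],[0,0.001,0.03,-180,1],[0,0.001,0.05,-180,1]]'
python3 - <<'E'
from h import *
np.set_printoptions(precision=4,suppress=True)
s=arm.get_state();print(R.from_quat(s["tool_rot"]).as_matrix(),s["ee_pos"],s["joint_positions"])
E
```

```text
time: 4.4
ee_pos: [0.4551, -0.0574, 0.1225]
tool_rot: [-0.08, 0.997, -0.001, 0.002]
wrist_force: [-0.4, -1.0, 0.5]
finger_gap: 1.001
[[-0.9872 -0.1595  0.0033]
 [-0.1595  0.9872 -0.0007]
 [-0.0032 -0.0013 -1.    ]] [ 0.4551 -0.0574  0.1225] [-0.2666  0.0684 -0.5216  0.9773  0.0002 -0.4268]
```

```bash
python3 -m pendant '[[0,0.0045,0.02,0,1],[0,0.0045,0.045,0,1],[0,0.0045,0.062,0,1],[0,0.0045,0.062,0,1],[0,0.0045,0.062,0,0.5],[0,0.0045,0.062,0,0.25],[0,0.0045,0.062,0,0.15],[0,0.0045,0.062,0,0],[0,0.0045,0.062,0,0]]'
python3 - <<'E'
from h import *
np.set_printoptions(precision=4,suppress=True)
s=arm.get_state();print(R.from_quat(s["tool_rot"]).as_matrix(),s["ee_pos"],s["joint_positions"],s["wrist_force"],s["finger_gap"])
E
```

```text
time: 5.52
ee_pos: [0.4552, -0.0522, 0.0612]
tool_rot: [-0.08, 0.997, 0.0, 0.002]
wrist_force: [-0.0, 4.5, 5.9]
finger_gap: 0.2
[[-0.9871 -0.1601  0.0048]
 [-0.1601  0.9871  0.0011]
 [-0.0049  0.0003 -1.    ]] [ 0.4552 -0.0522  0.0612] [-0.2569  0.1433 -0.591   0.8321  0.0023 -0.4176] [-0.0357  4.4639  5.9187] 0.2002871626503923
```

```bash
python3 -m pendant '[[0,0.004,0.001,0,0],[0,0.012,0.001,0,0],[0,0.024,0.001,0,0],[0,0.04,0.001,0,0],[0.001,0.058,0.001,0,0],[0.001,0.076,0.001,0,0],[0.001,0.094,0.001,0,0],[0.002,0.112,0.001,0,0],[0.002,0.13,0.001,0,0],[0.003,0.148,0.001,0,0],[0.003,0.166,0.001,0,0],[0.003,0.184,0.001,0,0],[0.004,0.202,0.001,0,0],[0.004,0.22,0.001,0,0],[0.004,0.238,0.001,0,0],[0.005,0.256,0.001,0,0],[0.005,0.272,0.001,0,0],[0.005,0.284,0.001,0,0],[0.005,0.291,0.001,0,0],[0.005,0.294,0.001,0,0]]'
python3 - <<'E'
from h import *
np.set_printoptions(precision=4,suppress=True)
s=arm.get_state();print(R.from_quat(s["tool_rot"]).as_matrix(),s["ee_pos"],s["joint_positions"],s["wrist_force"],s["finger_gap"])
c=cam("side");cv2.imwrite("pics/s2.png",c["img"]);c=cam("top");cv2.imwrite("pics/t2.png",c["img"])
E
```

```text
time: 8.02
ee_pos: [0.4061, 0.234, 0.0618]
tool_rot: [-0.08, 0.997, -0.005, 0.005]
wrist_force: [3.4, -13.6, 13.5]
finger_gap: 0.202
[[-0.9872 -0.1591  0.0114]
 [-0.1592  0.9872 -0.0094]
 [-0.0098 -0.0111 -0.9999]] [0.4061 0.234  0.0618] [ 0.3928  0.1591 -0.5701  0.8346 -0.013   0.2329] [  3.3967 -13.6167  13.5176] 0.20193946697110904
```

View pics/s2.png

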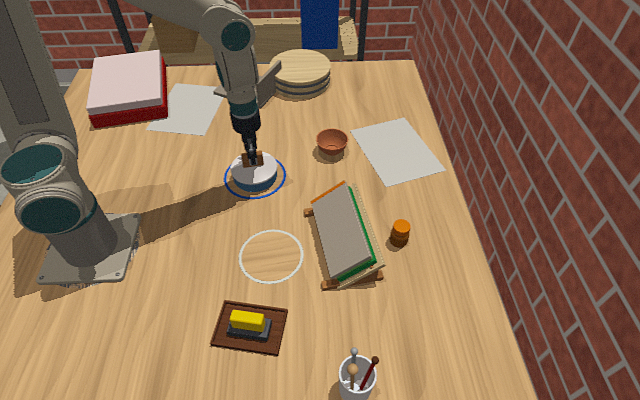

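View pics/t2.png

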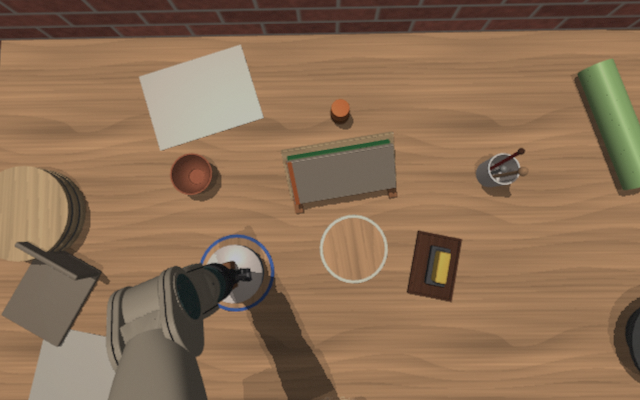

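The crock stands inside the blue ring: in the side view it is at (254,172), in the top view the lid is near (237,273). The old white ring is now free at (353,249), so I release, rise, and use that ring's centre to refine the stand yaw.

```bash
python3 -m pendant '[[0,0,0,0,0.1],[0,0,0,0,0.25],[0,0,0,0,0.5],[0,0,0,0,1],[0,0,0,0,1],[0,0,-0.02,0,1],[0,0,-0.05,0,1],[0,0,-0.1,0,1],[0,0,-0.15,0,1],[0,0,-0.19,0,1],[0,0,-0.19,0,1]]'
python3 - <<'E'
from h import *
np.set_printoptions(precision=4,suppress=True)
s=arm.get_state();print(R.from_quat(s["tool_rot"]).as_matrix(),s["ee_pos"],s["joint_positions"],s["wrist_force"],s["finger_gap"])
T=cam("top");S=cam("side");cv2.imwrite("pics/s3.png",S["img"])
for c,b in((T,(312,208,395,290)),(S,(230,222,310,290))):
    m=mask(c,(0,0,150),(180,75,255),b);k=cv2.convexHull(np.vstack([q for q in cv2.findContours(m,0,1)[0] if len(q)>3]));P=np.array([onz(c,p[0],0)for p in k]);(x,y),r=cv2.minEnclosingCircle(P[:,:2].astype(np.float32));print("white",x,y,2*r)
c=S
m=mask(c,(0,0,140),(180,50,255),(225,140,290,205)); m=cv2.morphologyEx(m,cv2.MORPH_OPEN,np.ones((3,3)))
k=cv2.convexHull(big(m)); P=np.array([onz(c,p[0],.05) for p in k]); (x,y),r=cv2.minEnclosingCircle(P[:,:2].astype(np.float32)); print("lid",x,y,2*r)
E
```

```text
time: 9.5
ee_pos: [0.4064, 0.237, 0.2557]
tool_rot: [-0.08, 0.997, -0.003, 0.009]
wrist_force: [-1.0, -0.5, 0.5]
finger_gap: 1.0
[[-0.9871 -0.1592  0.0187]
 [-0.1593  0.9872 -0.0049]
 [-0.0177 -0.0078 -0.9998]] [0.4064 0.237  0.2557] [ 0.3976 -0.0231 -0.3181  1.2603 -0.0117  0.2376] [-0.9714 -0.453   0.4905] 1.000075560015551
white 0.4577067792415619 -0.048438411206007004 0.16585908830165863
white 0.4563469886779785 -0.045304615050554276 0.16664226353168488
lid 0.405218243598938 0.22425998747348785 0.13326571881771088
```

View pics/s3.png

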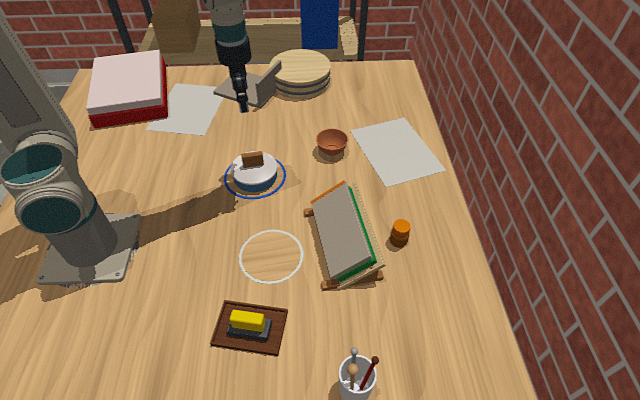

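Run:
```python
from h import *
np.set_printoptions(precision=4,suppress=True)
T=cam("top");S=cam("side");cv2.imwrite("pics/t3.png",cv2.resize(T["img"][220:330,180:300],None,fx=5,fy=5,interpolation=cv2.INTER_CUBIC))
A=np.array([[55,68],[92,200],[385,12],[392,148]])/3.1+[270,140]
B=np.array([[450,38],[345,102],[530,268],[405,335]])/3.1+[200,170]
for c,q in((T,A),(S,B)):
    for i,j,z in((0,2,.078+.055*np.sin(np.radians(35))),(1,3,.078-.055*np.sin(np.radians(35)))):
        p=onz(c,q[i],z);r=onz(c,q[j],z);v=p-r;print("edge",p,r,np.linalg.norm(v),np.degrees(np.arctan2(-v[0],v[1])))
    P=[onz(c,q[i],z) for i,z in ((0,.1095),(2,.1095),(1,.0465),(3,.0465))]; print(np.mean(P,0))
# grey tile mask edges
for c,b in((T,(280,130,405,215)),(S,(295,170,390,295))):
    m=mask(c,(0,0,50),(25,60,150),b); m=cv2.morphologyEx(m,cv2.MORPH_OPEN,np.ones((5,5)));k=big(m);r=cv2.minAreaRect(k);print(r,cv2.contourArea(k));
    q=cv2.approxPolyDP(cv2.convexHull(k),3,True)[:,0];print(q.tolist())
```

```text
edge [0.6526 0.0984 0.1095] [ 0.6896 -0.1363  0.1095] 0.23757261916466618 8.946061734445104
edge [0.5624 0.0772 0.0465] [ 0.5988 -0.149   0.0465] 0.22914499181998124 9.142373617433922
[ 0.6258 -0.0274  0.078 ]
edge [0.6531 0.0939 0.1095] [ 0.6898 -0.1347  0.1095] 0.2314807410961172 9.114820557000064
edge [0.5648 0.0827 0.0465] [ 0.6005 -0.1477  0.0465] 0.23321436410812857 8.80747977110868
[ 0.6271 -0.0264  0.078 ]
((345.41888427734375, 173.01351928710938), (43.236934661865234, 101.10537719726562), 80.53767395019531) 4125.5
[[392, 145], [394, 186], [300, 201], [293, 160]]Traceback (most recent call last):
  File "<stdin>", line 12, in <module>
  File "h.py", line 26, in big
    return max(cs,key=cv2.contourArea)
ValueError: max() iterable argument is empty
```

View pics/t3.png

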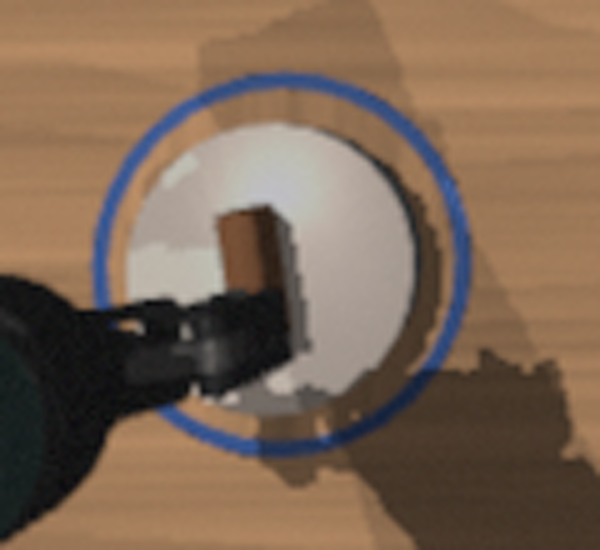

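Checked: the lid sits clear of the ring's paint all round, and the stand yaw is 9° from four edges. The moves offer no tool tilt, so I'll test what the arm does at the edge of its reach, in the plane of the stand's slope.

```bash
python3 -m pendant '[[-0.05,-0.015,0,0,1],[-0.1,-0.03,0,0,1],[-0.15,-0.045,0,0,1],[-0.2,-0.06,0,0,1],[-0.25,-0.075,0,0,1],[-0.3,-0.09,0,0,1],[-0.36,-0.108,0,0,1],[-0.42,-0.108,0,0,1],[-0.48,-0.108,0,0,1],[-0.54,-0.108,0,0,1],[-0.6,-0.108,0,0,1],[-0.66,-0.108,0,0,1],[-0.66,-0.108,0,0,1]]'
cat > st.py <<'E'
from h import *
np.set_printoptions(precision=4,suppress=True)
s=arm.get_state();M=R.from_quat(s["tool_rot"]).as_matrix();print(M);print(s["ee_pos"],s["joint_positions"],s["wrist_force"],s["moment"],s["finger_gap"],s["time"])
print("tilt from down",np.degrees(np.arccos(-M[2,2])),"az",np.degrees(np.arctan2(M[1,2],M[0,2])))
E
python3 st.py
python3 - <<'E'
from h import *
T=cam("top");print(onz(T,(234.1,273.4),.05),onz(T,(235.8,272.5),0))
E
```

```text
time: 11.32
ee_pos: [0.9607, 0.21, 0.2169]
tool_rot: [-0.08, 0.996, -0.001, 0.035]
wrist_force: [0.6, -0.3, 1.0]
finger_gap: 1.0
[[-0.9848 -0.1592  0.0693]
 [-0.1593  0.9872  0.003 ]
 [-0.0689 -0.0081 -0.9976]]
[0.9607 0.21   0.2169] [ 0.1518  1.0521  1.2445  1.6942 -0.0076 -0.0086] [ 0.6485 -0.2766  1.0004] [ 0.0083  0.0917 -0.0183] 1.0004173015280462 11.325
tilt from down 3.9796345906520725 az 2.4439967181489815
[0.40581021 0.22847393 0.05      ] [4.02778818e-01 2.35902756e-01 1.11022302e-16]
```

The reach edge does tilt the tool outward (4° so far). Lifting high should saturate joint 4 and tilt it more in the same plane, and each new call starts from the tilt already gained.

```bash
python3 -m pendant '[[0.05,0,-0.03,0,1],[0.09,0,-0.08,0,1],[0.12,0,-0.14,0,1],[0.13,0,-0.2,0,1],[0.13,0,-0.26,0,1],[0.13,0,-0.32,0,1],[0.13,0,-0.38,0,1],[0.13,0,-0.44,0,1]]';python3 st.py
```

```text
time: 12.38
ee_pos: [0.752, 0.1757, 0.5676]
tool_rot: [-0.08, 0.995, 0.001, 0.059]
wrist_force: [-1.0, -0.1, 0.5]
finger_gap: 1.001
[[-0.9803 -0.1594  0.1164]
 [-0.1591  0.9872  0.0123]
 [-0.1169 -0.0064 -0.9931]]
[0.752  0.1757 0.5676] [ 0.1478  0.6421  1.2446  2.0562 -0.0049 -0.013 ] [-0.9578 -0.1015  0.5358] [-0.0184  0.1028 -0.041 ] 1.000973877522996 12.375
tilt from down 6.721242289628414 az 6.0490983985658175
```

```bash
python3 -m pendant '[[-0.03,0,-0.06,0,1],[-0.06,0,-0.12,0,1],[-0.09,0,-0.18,0,1],[-0.12,0,-0.24,0,1],[-0.15,0,-0.3,0,1],[-0.15,0,-0.3,0,1]]';python3 st.py
```

```text
time: 13.12
ee_pos: [0.7046, 0.16, 0.6329]
tool_rot: [-0.08, 0.993, 0.004, 0.083]
wrist_force: [-0.3, -0.8, -0.0]
finger_gap: 1.0
[[-0.9735 -0.1596  0.164 ]
 [-0.1582  0.9872  0.0217]
 [-0.1653 -0.0048 -0.9862]]
[0.7046 0.16   0.6329] [ 0.1341  0.551   1.2441  2.0978 -0.0004 -0.0266] [-0.2993 -0.7523 -0.0026] [-0.0349  0.1498  0.0329] 0.9997706590491527 13.125
tilt from down 9.519722010198421 az 7.533324809596335
```

```bash
for i in 1 2; do python3 -m pendant '[[-0.3,0,-0.4,0,1],[-0.3,0,-0.4,0,1],[-0.3,0,-0.4,0,1]]';python3 st.py|tail -4; done
```

```text
time: 13.5
ee_pos: [0.6913, 0.1525, 0.664]
tool_rot: [-0.08, 0.991, 0.007, 0.108]
wrist_force: [-0.6, -0.3, 0.8]
finger_gap: 1.004
 [-0.1568  0.9871  0.0308]
 [-0.2153 -0.0038 -0.9765]]
[0.6913 0.1525 0.664 ] [ 0.1241  0.5082  1.2442  2.0898  0.0042 -0.0363] [-0.5597 -0.2802  0.7528] [-0.0499  0.1931  0.0209] 1.0038986757312638 13.5
tilt from down 12.43706911477737 az 8.218221866594082
time: 13.88
ee_pos: [0.6762, 0.1455, 0.6948]
tool_rot: [-0.08, 0.988, 0.009, 0.133]
wrist_force: [1.3, -0.1, 0.6]
finger_gap: 0.999
 [-0.155   0.9871  0.0395]
 [-0.265  -0.003  -0.9643]]
[0.6762 0.1455 0.6948] [ 0.1146  0.4651  1.2442  2.0819  0.0093 -0.0452] [ 1.3096 -0.1466  0.6016] [-0.0094  0.2932  0.0136] 0.998697788193132 13.875
tilt from down 15.366039700482602 az 8.569852565831608
```

Each short call adds about 3° of outward tilt in the right plane, so 35° is attainable while holding the stone. Now I test the reverse close to the base, because the stone must be grasped and returned with the tool vertical.

```bash
cat > to.py <<'E'
import sys
from h import *
np.set_printoptions(precision=4,suppress=True)
s=arm.get_state();M=R.from_quat(s["tool_rot"]).as_matrix()
print("tool shift",M.T@(np.array([float(a) for a in sys.argv[1:4]])-s["ee_pos"]),"tool-x yaw",np.degrees(np.arctan2(M[1,0],M[0,0])))
E
python3 to.py 0.34 0.11 0.28
```

```text
tool shift [0.4354 0.02   0.3105] tool-x yaw -170.74891592398083
```

```bash
python3 -m pendant '[[0.05,0.002,0.03,0,1],[0.1,0.005,0.06,0,1],[0.15,0.007,0.1,0,1],[0.2,0.01,0.14,0,1],[0.25,0.012,0.18,0,1],[0.3,0.015,0.22,0,1],[0.35,0.017,0.26,0,1],[0.4,0.02,0.3,0,1],[0.435,0.02,0.31,0,1],[0.435,0.02,0.31,0,1]]';python3 st.py; python3 -m pendant '[[0.06,0,0,0,1],[0.12,0,0,0,1]]'; python3 st.py
```

```text
time: 15.12
ee_pos: [0.3341, 0.1093, 0.2745]
tool_rot: [-0.08, 0.988, 0.009, 0.128]
wrist_force: [0.4, -0.1, 1.4]
finger_gap: 1.001
[[-0.9542 -0.1602  0.2525]
 [-0.1556  0.9871  0.0383]
 [-0.2554 -0.0027 -0.9668]]
[0.3341 0.1093 0.2745] [ 0.1264 -0.4548 -0.6219  1.1455  0.0062 -0.034 ] [ 0.3824 -0.1419  1.418 ] [0.0567 0.1613 0.015 ] 1.0014453764887121 15.125
tilt from down 14.796599924946403 az 8.625109519782496
time: 15.38
ee_pos: [0.222, 0.091, 0.2455]
tool_rot: [-0.08, 0.988, 0.009, 0.129]
wrist_force: [0.4, -0.4, 1.4]
finger_gap: 1.0
[[-0.9538 -0.1604  0.2539]
 [-0.1558  0.987   0.0385]
 [-0.2568 -0.0029 -0.9665]]
[0.222  0.091  0.2455] [ 0.1006 -0.7185 -0.782   1.2478  0.0128 -0.0592] [ 0.4294 -0.3759  1.4189] [0.0122 0.2907 0.042 ] 0.999840241646843 15.375
tilt from down 14.88314572689871 az 8.616396034235851
```

```bash
for i in 1 2 3; do python3 -m pendant '[[0.06,0,-0.01,0,1],[0.12,0,-0.02,0,1]]'; python3 st.py|tail -2; done
```

```text
time: 15.62
ee_pos: [0.1425, 0.098, 0.2373]
tool_rot: [-0.071, 0.99, 0.0, 0.118]
wrist_force: [0.6, 2.2, 0.7]
finger_gap: 0.999
[0.1425 0.098  0.2373] [ 0.3233 -0.8512 -0.8215  1.3714 -0.0581  0.1728] [0.5819 2.2171 0.6781] [ 0.0782  0.2067 -0.0141] 0.998868907509061 15.625
tilt from down 13.531827928427147 az 4.156141799569832
time: 15.88
ee_pos: [0.0846, 0.114, 0.2348]
tool_rot: [-0.071, 0.991, -0.004, 0.111]
wrist_force: [-0.1, 0.2, -0.5]
finger_gap: 0.995
[0.0846 0.114  0.2348] [ 0.787  -0.8518 -0.8223  1.4366 -0.1514  0.6317] [-0.0565  0.2456 -0.5127] [ 0.0277  0.2586 -0.0278] 0.9952824125012405 15.875
tilt from down 12.75545929699631 az 1.9911093313406567
time: 16.12
ee_pos: [0.0308, 0.115, 0.2321]
tool_rot: [-0.071, 0.992, -0.002, 0.104]
wrist_force: [0.6, 0.4, -0.4]
finger_gap: 1.001
[0.0308 0.115  0.2321] [ 1.2387 -0.8225 -0.819   1.4954 -0.194   1.0891] [ 0.6471  0.3627 -0.432 ] [-0.0091  0.2482  0.0437] 1.0005217310283219 16.125
tilt from down 11.99053839830634 az 2.8177356311515442
```

Going inward that high just swings the arm around the base. I'll back out and try lower and nearer the front, where joint 3 is the limit.

```bash
python3 to.py 0.36 0.07 0.26; python3 to.py 0.34 0.07 0.12
```

```text
tool shift [-0.3182 -0.091   0.0405] tool-x yaw -171.7482570767826
tool shift [-0.2699 -0.0855  0.1733] tool-x yaw -171.7482570767826
```

```bash
python3 -m pendant '[[-0.05,-0.01,0.005,0,1],[-0.1,-0.02,0.01,0,1],[-0.15,-0.04,0.015,0,1],[-0.2,-0.06,0.02,0,1],[-0.25,-0.08,0.03,0,1],[-0.3,-0.09,0.06,0,1],[-0.29,-0.09,0.12,0,1],[-0.27,-0.085,0.17,0,1],[-0.27,-0.085,0.17,0,1]]';python3 st.py; for i in 1 2; do python3 -m pendant '[[0.06,0,-0.01,0,1],[0.12,0,-0.02,0,1]]'; python3 st.py|tail -2; done
```

```text
time: 17.25
ee_pos: [0.3384, 0.0699, 0.1204]
tool_rot: [-0.07, 0.992, -0.002, 0.102]
wrist_force: [-0.7, 1.0, -0.3]
finger_gap: 1.002
[[-0.9696 -0.1382  0.2022]
 [-0.1391  0.9902  0.0099]
 [-0.2016 -0.0186 -0.9793]]
[0.3384 0.0699 0.1204] [ 0.0092 -0.3038 -0.8615  0.8094  0.008  -0.1305] [-0.7018  1.0451 -0.2617] [-0.0836  0.2246 -0.0596] 1.0021823898246855 17.25
tilt from down 11.677751170336244 az 2.792502518175808
time: 17.5
ee_pos: [0.2181, 0.0529, 0.1165]
tool_rot: [-0.07, 0.992, -0.002, 0.101]
wrist_force: [-0.1, -0.1, 0.8]
finger_gap: 1.006
[0.2181 0.0529 0.1165] [-0.0923 -0.6376 -1.0172  0.9912  0.0283 -0.231 ] [-0.1381 -0.108   0.7718] [-0.0436  0.1983 -0.0007] 1.006398630706167 17.5
tilt from down 11.569010173424527 az 2.8298417428595535
time: 17.75
ee_pos: [0.1373, 0.0559, 0.1087]
tool_rot: [-0.049, 0.995, -0.012, 0.083]
wrist_force: [1.7, 0.4, 0.0]
finger_gap: 1.001
[0.1373 0.0559 0.1087] [-0.0466 -0.8502 -1.0743  1.1794 -0.0079 -0.1452] [1.6605 0.4467 0.0247] [ 0.0783  0.0637 -0.0111] 1.0012957602346484 17.75
tilt from down 9.597085466423144 az -5.372069990499201
```

The near-limit untilt is small. About 9.6° of tilt remains, nearly in the stone's own long plane, so I can grasp with it and just tilt 35° further at the tile. I work out the approach.

```bash
cat > gr.py <<'E'
from h import *
np.set_printoptions(precision=4,suppress=True)
s=arm.get_state();M=R.from_quat(s["tool_rot"]).as_matrix();print("tool y yaw",np.degrees(np.arctan2(M[1,1],M[0,1])),"elev",np.degrees(np.arcsin(M[2,1])))
# spin so tool y is perpendicular to stone x (yaw -9.2)
xs=np.array([np.cos(np.radians(-9.2)),np.sin(np.radians(-9.2)),0])
# find spin a: (M Rz(a))[:,1].xs=0
from scipy.optimize import brentq
a=brentq(lambda a:(M@R.from_euler('z',a,degrees=True).as_matrix())[:,1]@xs,-60,60);M2=M@R.from_euler('z',a,degrees=True).as_matrix()
print("spin",a,"new tool y elev",np.degrees(np.arcsin(M2[2,1])))
for z in(.15,.049):
    g=np.array([.4175,-.2437,z]);t=g+.0187*M[:,2];print(z,"tcp",t,"shift",M.T@(t-s["ee_pos"]))
E
python3 gr.py; python3 st.py
```

```text
tool y yaw 95.46153915694666 elev -1.8202926919213345
spin 14.865767413862978 new tool y elev 0.6467367439050892
0.15 tcp [ 0.4206 -0.244   0.1316] shift [-0.2521 -0.326   0.0291]
0.049 tcp [ 0.4206 -0.244   0.0306] shift [-0.2355 -0.3228  0.1287]
[[-0.9815 -0.0951  0.166 ]
 [-0.0991  0.995  -0.0156]
 [-0.1637 -0.0318 -0.986 ]]
[0.1373 0.0559 0.1087] [-0.0466 -0.8502 -1.0743  1.1794 -0.0079 -0.1452] [1.6605 0.4467 0.0247] [ 0.0783  0.0637 -0.0111] 1.0012957602346484 17.75
tilt from down 9.597085466423144 az -5.372069990499201
```

```bash
python3 -m pendant '[[-0.05,-0.01,-0.01,0,1],[-0.1,-0.03,-0.02,0,1],[-0.14,-0.08,-0.02,5,1],[-0.17,-0.13,-0.02,10,1],[-0.2,-0.18,-0.01,15,1],[-0.22,-0.23,0,15,1],[-0.24,-0.28,0.02,15,1],[-0.252,-0.326,0.029,15,1],[-0.252,-0.326,0.029,15,1],[-0.252,-0.326,0.029,15,1]]';python3 st.py; python3 gr.py
python3 - <<'E'
from h import *
c=cam("side");cv2.imwrite("pics/s4.png",cv2.resize(c["img"][190:390,150:400],None,fx=3,fy=3));c=cam("top");cv2.imwrite("pics/t4.png",c["img"])
E
```

```text
time: 19.0
ee_pos: [0.4211, -0.2445, 0.1322]
tool_rot: [0.082, 0.993, -0.001, 0.084]
wrist_force: [-0.2, 0.8, 0.4]
finger_gap: 0.997
[[-0.9726  0.1625  0.1664]
 [ 0.1622  0.9866 -0.0158]
 [-0.1667  0.0116 -0.9859]]
[ 0.4211 -0.2445  0.1322] [-0.7181  0.013  -0.5689  0.8521  0.0977 -0.5471] [-0.1658  0.8191  0.365 ] [0.0228 0.1967 0.0258] 0.9972556924828306 19.0
tilt from down 9.620849443936876 az -5.416685800171105
tool y yaw 80.64444096063048 elev 0.6671290131058213
spin -0.15775758654900446 new tool y elev 0.6408232290363449
0.15 tcp [ 0.4206 -0.244   0.1316] shift [0.0006 0.0004 0.0005]
0.049 tcp [ 0.4206 -0.244   0.0306] shift [ 0.0175 -0.0008  0.1001]
```

View pics/s4.png

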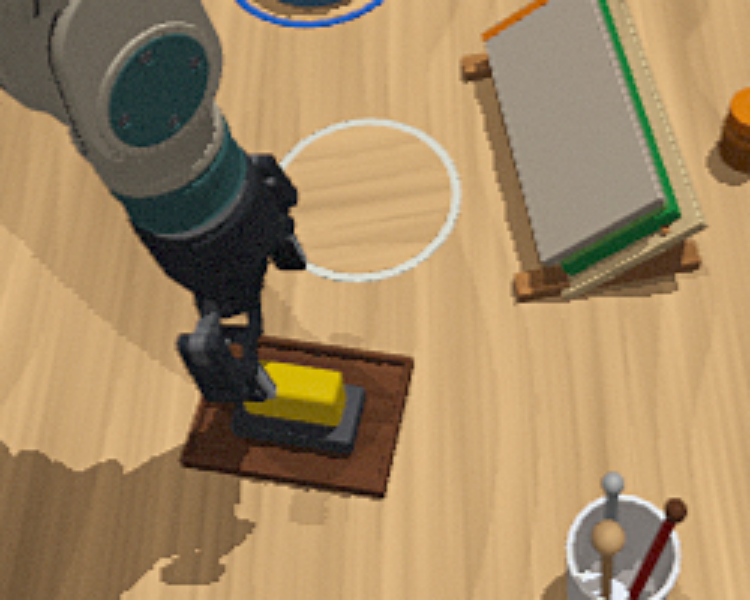

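The gripper is above the stone, with the fingers astride the grip's line (zoomed (230,370), grip (300,390)). Now I descend and close.

```bash
python3 -m pendant '[[0.006,0,0.035,0,1],[0.012,0,0.07,0,1],[0.0175,-0.001,0.1,0,1],[0.0175,-0.001,0.1,0,1],[0.0175,-0.001,0.1,0,0.6],[0.0175,-0.001,0.1,0,0.4],[0.0175,-0.001,0.1,0,0.3],[0.0175,-0.001,0.1,0,0],[0.0175,-0.001,0.1,0,0],[0.0175,-0.001,0.1,0,0]]';python3 st.py
python3 - <<'E'
from h import *
c=cam("side");cv2.imwrite("pics/s5.png",cv2.resize(c["img"][230:390,180:380],None,fx=3.5,fy=3.5))
E
```

```text
time: 20.35
ee_pos: [0.4207, -0.2438, 0.032]
tool_rot: [0.081, 0.993, -0.002, 0.085]
wrist_force: [-2.1, 2.4, 5.9]
finger_gap: 0.301
[[-0.9724  0.1618  0.1679]
 [ 0.1613  0.9868 -0.0169]
 [-0.1685  0.0106 -0.9857]]
[ 0.4207 -0.2438  0.032 ] [-0.7174  0.1488 -0.6803  0.6029  0.0978 -0.5472] [-2.146   2.4375  5.89  ] [ 0.1072  0.3153 -0.0795] 0.30102582142002066 20.35
tilt from down 9.717129230063568 az -5.760495999594369
```

View pics/s5.png

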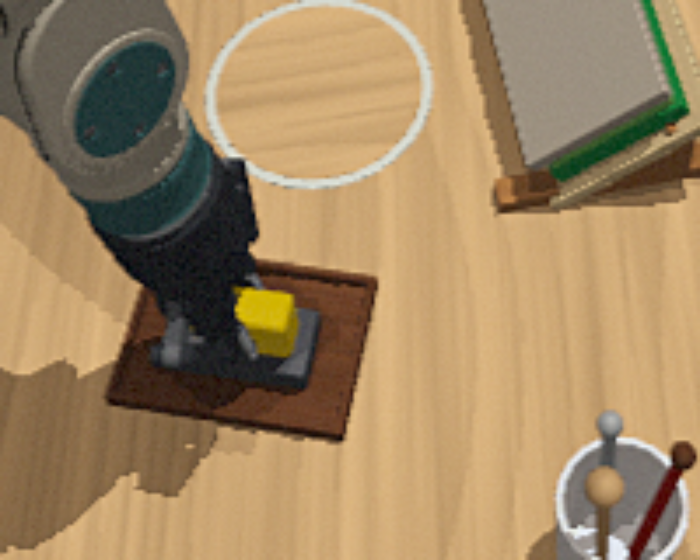

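```bash
cat > grasp.py <<'E'
from h import *
np.set_printoptions(precision=4,suppress=True)
Mg=R.from_quat([0.081,0.993,-0.002,0.085]).as_matrix()
Mg=np.array([[-0.9724,0.1618,0.1679],[0.1613,0.9868,-0.0169],[-0.1685,0.0106,-0.9857]])
pg=np.array([.4207,-.2438,.0320])
Rs=R.from_euler('z',-9.3,degrees=True).as_matrix()
Rst=Mg.T@Rs                       # stone in tool
pst=Mg.T@(np.array([.4175,-.2437,.005])-pg)
yaw=np.radians(9.0);sl=np.radians(35)
Rt=R.from_euler('z',9,degrees=True).as_matrix()@R.from_euler('y',-35,degrees=True).as_matrix() # tile axes
ct=np.array([.6265,-.027,.078])
Md=Rt@Rst.T
def stone():
    s=arm.get_state();M=R.from_quat(s["tool_rot"]).as_matrix()
    return M@Rst, s["ee_pos"]+M@pst, M, s
E
cat > st2.py <<'E'
from grasp import *
Q,p,M,s=stone()
def tz(M): return np.degrees(np.arccos(-M[2,2])),np.degrees(np.arctan2(M[1,2],M[0,2]))
L=Rt.T@Q
print("tool tilt,az",tz(M),"want",tz(Md),"q",s["joint_positions"],"tcp",s["ee_pos"],"t",s["time"])
print("stone in tile axes: normal off deg up/lat",np.degrees(np.arcsin(L[0,2])),np.degrees(np.arcsin(L[1,2])),"yaw",np.degrees(np.arctan2(L[1,0],L[0,0])),"sole pos tile",Rt.T@(p-ct),"F tile",Rt.T@s["wrist_force"],"gap",s["finger_gap"])
d=Md[:,2]-M[:,2]; print("tilt needed toward az",np.degrees(np.arctan2(d[1],d[0])))
# best spin
from scipy.spatial.transform import Rotation
D=M.T@Md; print("tool rotvec to go deg",np.degrees(Rotation.from_matrix(D).as_rotvec()))
E
python3 st2.py; python3 to.py 0.4207 -0.2438 0.16;python3 to.py 0.62 0.15 0.62
```

```text
tool tilt,az (np.float64(9.716582282383998), np.float64(-5.766560199764337)) want (np.float64(44.69718516707346), np.float64(9.851661939955362)) q [-0.7174  0.1488 -0.6803  0.6029  0.0978 -0.5472] tcp [ 0.4207 -0.2438  0.032 ] t 20.4
stone in tile axes: normal off deg up/lat 35.005041707531724 -0.00040249582757150503 yaw -21.98646006360384 sole pos tile [-0.2387 -0.1813  0.078 ] F tile [2.9336 1.1673 7.2727] gap 0.30016932739746366
tilt needed toward az 14.653774605767207
tool rotvec to go deg [ -8.5662 -34.5077 -16.8907]
tool shift [-0.0216  0.0013 -0.1262] tool-x yaw 170.5836020714892
tool shift [-0.2293  0.427  -0.5528] tool-x yaw 170.5836020714892
```

```bash
python3 to.py 0.59 0.18 0.63; python3 -m pendant '[[-0.001,0,-0.01,0,0],[-0.006,0,-0.035,0,0],[-0.014,0,-0.08,0,0],[-0.022,0.001,-0.13,0,0],[-0.04,0.04,-0.17,0,0],[-0.06,0.08,-0.21,-4,0],[-0.08,0.12,-0.25,-8,0],[-0.1,0.16,-0.29,-12,0],[-0.12,0.2,-0.33,-17,0],[-0.14,0.24,-0.37,-17,0],[-0.16,0.28,-0.41,-17,0],[-0.18,0.33,-0.45,-17,0],[-0.2,0.38,-0.49,-17,0],[-0.2,0.43,-0.53,-17,0],[-0.2,0.45,-0.56,-17,0]]';python3 st2.py
```

```text
tool shift [-0.197   0.4519 -0.5682] tool-x yaw 170.5836020714892
time: 22.28
ee_pos: [0.5935, 0.1797, 0.623]
tool_rot: [-0.067, 0.994, -0.014, 0.083]
wrist_force: [0.9, -0.4, -3.1]
finger_gap: 0.297
tool tilt,az (np.float64(9.626943848256651), np.float64(-5.602382791728721)) want (np.float64(44.69718516707346), np.float64(9.851661939955362)) q [ 0.214   0.2462  0.7511  1.9156 -0.0513  0.0749] tcp [0.5935 0.1797 0.623 ] t 22.275
stone in tile axes: normal off deg up/lat 35.35345310582716 2.808942038499024 yaw -1.7748544171983904 sole pos tile [0.2941 0.2076 0.4265] F tile [-1.09   -0.5067 -2.9644] gap 0.2965319143168055
tilt needed toward az 14.54978797014659
tool rotvec to go deg [ -3.2833 -35.345   -0.3617]
```

```bash
python3 -m pendant '[[-0.06,0,-0.06,0,0],[-0.12,0,-0.12,0,0],[-0.18,0,-0.18,0,0]]'|head -1; python3 st2.py; python3 -m pendant '[[-0.3,0,-0.4,0,0]]'|head -1; python3 st2.py; python3 -m pendant '[[-0.3,0,-0.4,0,0],[-0.3,0,-0.4,0,0]]'|head -1; python3 st2.py
```

```text
time: 22.65
tool tilt,az (np.float64(10.793864458160577), np.float64(-3.0990429907448878)) want (np.float64(44.69718516707346), np.float64(9.851661939955362)) q [ 0.2005  0.4748  1.2347  2.1483 -0.0472  0.0595] tcp [0.6436 0.1826 0.6786] t 22.65
stone in tile axes: normal off deg up/lat 34.12022315020776 2.6630272431174418 yaw -1.5850935374484814 sole pos tile [0.3674 0.2028 0.443 ] F tile [-2.3078  0.2196 -4.1838] gap 0.2985363420815178
tilt needed toward az 14.45821495514981
tool rotvec to go deg [ -3.0829 -34.112   -0.3273]
time: 22.78
tool tilt,az (np.float64(12.438570052920225), np.float64(-0.7079769491380907)) want (np.float64(44.69718516707346), np.float64(9.851661939955362)) q [ 0.1933  0.4512  1.2434  2.1503 -0.044   0.051 ] tcp [0.6336 0.1767 0.6976] t 22.775
stone in tile axes: normal off deg up/lat 32.41905268344797 2.5092432332651047 yaw -1.4385139961241087 sole pos tile [0.3701 0.1986 0.4642] F tile [-1.0008 -0.0039 -1.9841] gap 0.29694009680390077
tilt needed toward az 14.441663493384826
tool rotvec to go deg [ -2.8916 -32.4093  -0.333 ]
time: 23.02
tool tilt,az (np.float64(14.803728472995642), np.float64(1.4859396100395807)) want (np.float64(44.69718516707346), np.float64(9.851661939955362)) q [ 0.1816  0.4097  1.2446  2.1503 -0.0396  0.0381] tcp [0.6158 0.1669 0.7249] t 23.025
stone in tile axes: normal off deg up/lat 30.007914761302033 2.355875977455989 yaw -1.2960151495682821 sole pos tile [0.371  0.1918 0.4968] F tile [-0.7412  1.0515 -2.1973] gap 0.3007231396103551
tilt needed toward az 14.567570077496883
tool rotvec to go deg [ -2.7008 -29.9963  -0.3474]
```

```bash
python3 -m pendant '[[-0.1,0,-0.4,0,0]]'|head -1; python3 st2.py|grep rotvec; python3 -m pendant '[[-0.1,0,-0.4,0,0]]'|head -1; python3 st2.py|grep rotvec; python3 -m pendant '[[-0.3,0,-0.3,0,0]]'|head -1; python3 st2.py|grep rotvec;  python3 -m pendant '[[-0.3,0,-0.3,0,0]]'|head -1; python3 st2.py
```

```text
time: 23.15
tool rotvec to go deg [ -2.581  -27.9822  -0.3595]
time: 23.28
tool rotvec to go deg [ -2.4534 -25.6433  -0.3569]
time: 23.4
tool rotvec to go deg [ -2.2632 -24.4749  -0.3573]
time: 23.52
tool tilt,az (np.float64(21.184785567715327), np.float64(5.238974949165459)) want (np.float64(44.69718516707346), np.float64(9.851661939955362)) q [ 0.1579  0.2965  1.2446  2.1499 -0.024   0.0123] tcp [0.5598 0.1473 0.7935] t 23.525
stone in tile axes: normal off deg up/lat 23.55691888504154 1.834874949419244 yaw -0.9471407571145454 sole pos tile [0.365  0.1814 0.5848] F tile [-1.5214 -0.332  -2.8416] gap 0.29926387072033556
tilt needed toward az 14.6917127773017
tool rotvec to go deg [ -2.088  -23.543   -0.3815]
```

```bash
python3 -m pendant '[[-0.1,0,-0.4,0,0]]'|head -1; python3 st2.py|grep rotvec; python3 -m pendant '[[-0.1,0,-0.4,0,0]]'|head -1; python3 st2.py|grep rotvec; python3 -m pendant '[[-0.1,0,-0.4,0,0]]'|head -1; python3 st2.py|grep rotvec;  python3 -m pendant '[[-0.1,0,-0.4,0,0]]'|head -1; python3 st2.py;  python3 -m pendant '[[-0.1,0,-0.4,0,0]]'|head -1; python3 st2.py
```

```text
time: 23.65
tool rotvec to go deg [ -2.0245 -21.52    -0.3914]
time: 23.78
tool rotvec to go deg [ -1.9548 -19.2511  -0.386 ]
time: 23.9
tool rotvec to go deg [ -1.8881 -17.0037  -0.3683]
time: 24.02
tool tilt,az (np.float64(29.94924722108482), np.float64(6.672206900697354)) want (np.float64(44.69718516707346), np.float64(9.851661939955362)) q [ 0.1437  0.1429  1.2446  2.15   -0.0136 -0.0023] tcp [0.4692 0.1291 0.8749] t 24.025
stone in tile axes: normal off deg up/lat 14.775217683346733 1.6622551915467774 yaw -0.7368675583706279 sole pos tile [0.3399 0.1776 0.7026] F tile [-1.0037 -0.4171 -2.2248] gap 0.29461246961970033
tilt needed toward az 17.54575323442205
tool rotvec to go deg [ -1.8339 -14.7606  -0.346 ]
time: 24.15
tool tilt,az (np.float64(32.18506056392726), np.float64(6.887359086013476)) want (np.float64(44.69718516707346), np.float64(9.851661939955362)) q [ 0.1393  0.1037  1.2446  2.1501 -0.0102 -0.0065] tcp [0.4442 0.1244 0.8933] t 24.15
stone in tile axes: normal off deg up/lat 12.537034519910176 1.6330840461537768 yaw -0.6813942829380363 sole pos tile [0.3306 0.1769 0.7319] F tile [-1.7129 -1.052  -2.6723] gap 0.2931530737121333
tilt needed toward az 18.977698136399418
tool rotvec to go deg [ -1.7828 -12.5227  -0.3201]
```

```bash
python3 -m pendant '[[-0.05,0.2,-0.3,0,0]]'|head -1; python3 st2.py|grep rotvec; python3 -m pendant '[[-0.05,0.2,-0.3,0,0]]'|head -1; python3 st2.py|grep rotvec; python3 -m pendant '[[-0.05,0.2,-0.3,0,0]]'|head -1; python3 st2.py
```

```text
time: 24.28
tool rotvec to go deg [ -1.7831 -10.7151  -0.5371]
time: 24.4
tool rotvec to go deg [-1.4951 -8.837  -0.677 ]
time: 24.52
tool tilt,az (np.float64(37.860808938168084), np.float64(8.557085789900599)) want (np.float64(44.69718516707346), np.float64(9.851661939955362)) q [ 0.521   0.0384  1.2446  2.1502 -0.2248  0.3076] tcp [0.3546 0.203  0.9276] t 24.525
stone in tile axes: normal off deg up/lat 6.848965171031692 0.728134099217524 yaw -0.9010808226682011 sole pos tile [0.2904 0.269  0.803 ] F tile [-0.7122  0.9129 -2.781 ] gap 0.2951959527088485
tilt needed toward az 18.626741247302963
tool rotvec to go deg [-0.9276 -6.8315 -0.7763]
```

```bash
python3 -m pendant '[[-0.1,0,-0.4,0,0]]'|head -1; python3 st2.py|grep rotvec; python3 -m pendant '[[-0.1,0,-0.4,0,0]]'|head -1; python3 st2.py|grep rotvec; python3 -m pendant '[[-0.1,0,-0.4,0,0]]'|head -1; python3 st2.py
```

```text
time: 24.65
tool rotvec to go deg [-0.1117 -4.776  -0.6043]
time: 24.78
tool rotvec to go deg [ 0.6224 -2.6268 -0.5501]
time: 24.9
tool tilt,az (np.float64(44.26051322473867), np.float64(11.77063359327333)) want (np.float64(44.69718516707346), np.float64(9.851661939955362)) q [ 0.562  -0.075   1.2446  2.1503 -0.2461  0.3069] tcp [0.2793 0.1683 0.9704] t 24.9
stone in tile axes: normal off deg up/lat 0.48242153952176164 -1.4107272750387319 yaw -0.31945730505836684 sole pos tile [0.2525 0.2474 0.8832] F tile [-1.2337 -0.7821 -2.1896] gap 0.29702938928767914
tilt needed toward az -66.01092975445927
tool rotvec to go deg [ 1.3322 -0.4812 -0.5617]
```

Stone attitude is now within 0.5° up the slope and 1.4° across it. Next I go to a point above the striped end.

```bash
cat > tgt.py <<'E'
import sys
from grasp import *
Q,p,M,s=stone()
for a in sys.argv[1:]:
    v=np.array([float(q) for q in a.split(',')])
    w=ct+Rt@v; print(a,"world sole",w,"tool shift",M.T@(w-p))
E
python3 tgt.py 0,0.088,0.25 0,0.088,0.06 0,0.088,0.02
```

```text
0,0.088,0.25 world sole [0.4711 0.0375 0.2828] tool shift [ 0.3487 -0.1831  0.5788]
0,0.088,0.06 world sole [0.5787 0.0545 0.1271] tool shift [ 0.3791 -0.1898  0.7663]
0,0.088,0.02 world sole [0.6014 0.0581 0.0944] tool shift [ 0.3855 -0.1912  0.8057]
```

```bash
python3 -m pendant '[[0.03,-0.01,0.045,0,0],[0.06,-0.03,0.09,0,0],[0.09,-0.045,0.14,0,0],[0.12,-0.06,0.19,0,0],[0.15,-0.08,0.24,0,0],[0.18,-0.095,0.29,0,0],[0.21,-0.11,0.34,0,0],[0.24,-0.125,0.39,0,0],[0.27,-0.14,0.44,0,0],[0.3,-0.155,0.49,0,0],[0.33,-0.175,0.54,0,0],[0.35,-0.183,0.59,0,0],[0.36,-0.186,0.64,0,0],[0.37,-0.188,0.69,0,0],[0.375,-0.189,0.73,0,0],[0.378,-0.19,0.755,0,0],[0.38,-0.19,0.765,0,0],[0.38,-0.19,0.765,0,0]]';python3 st2.py
python3 - <<'E'
from h import *
c=cam("side");cv2.imwrite("pics/s6.png",cv2.resize(c["img"][100:320,230:450],None,fx=2.7,fy=2.7));c=cam("top");cv2.imwrite("pics/t6.png",cv2.resize(c["img"][100:300,220:460],None,fx=2.7,fy=2.7))
E
```

```text
time: 27.15
ee_pos: [0.5649, 0.0518, 0.1516]
tool_rot: [-0.074, 0.923, 0.047, 0.374]
wrist_force: [-0.5, -0.1, -2.6]
finger_gap: 0.302
tool tilt,az (np.float64(44.23450282500099), np.float64(11.773690455953034)) want (np.float64(44.69718516707346), np.float64(9.851661939955362)) q [-0.1488 -0.1155 -0.907   0.0392  0.2444 -0.2128] tcp [0.5649 0.0518 0.1516] t 27.15
stone in tile axes: normal off deg up/lat 0.5084778623271322 -1.4114827215997883 yaw -0.3165800622635915 sole pos tile [-0.0009  0.0877  0.0611] F tile [-1.8963  0.0101 -1.8836] gap 0.3024976654585302
tilt needed toward az -65.27731291142436
tool rotvec to go deg [ 1.3332 -0.5072 -0.5596]
```

View pics/s6.png

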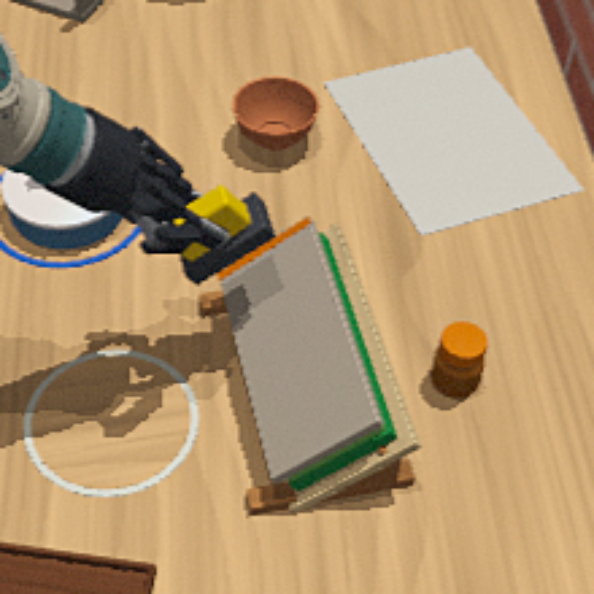

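View pics/t6.png

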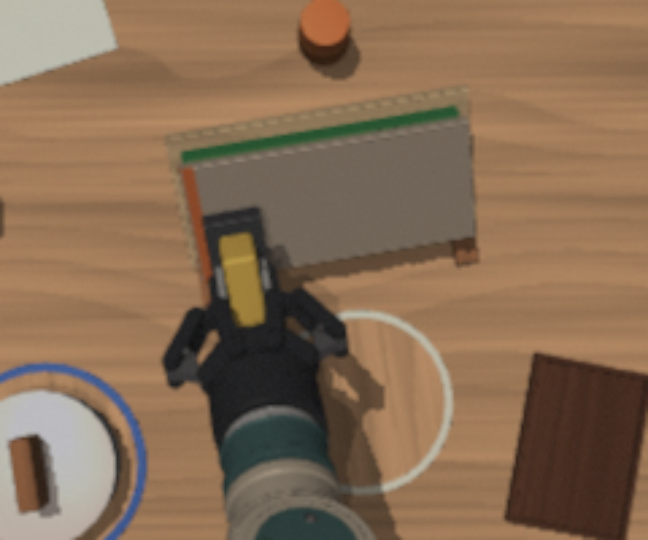

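The stone stands square over the tile at its striped end: zoomed side view (230,240), zoomed top view (235,270). I go down along the tile's normal.

```bash
python3 tgt.py 0,0.09,0.03 0,0.09,0.006 0,0.09,-0.004
```

```text
0,0.09,0.03 world sole [0.5954 0.0592 0.1026] tool shift [0.0053 0.0014 0.0316]
0,0.09,0.006 world sole [0.609  0.0614 0.0829] tool shift [0.0092 0.0005 0.0553]
0,0.09,-0.004 world sole [0.6147 0.0623 0.0747] tool shift [0.0108 0.0002 0.0652]
```

```bash
python3 -m pendant '[[0.003,0.001,0.016,0,0],[0.005,0.001,0.032,0,0],[0.007,0.001,0.044,0,0],[0.009,0.0005,0.051,0,0],[0.009,0.0005,0.055,0,0],[0.009,0.0005,0.055,0,0]]'|head -1;python3 st2.py|sed -n 2p
python3 - <<'E'
from h import *
c=cam("side");cv2.imwrite("pics/s7.png",cv2.resize(c["img"][150:310,280:400],None,fx=4,fy=4))
E
```

```text
time: 28.0
stone in tile axes: normal off deg up/lat 0.37269672584896996 -1.3780199791415515 yaw -0.30251942942235754 sole pos tile [0.0003 0.0899 0.0063] F tile [-2.8179  0.0617 -1.9343] gap 0.29624778561993054
```

View pics/s7.png

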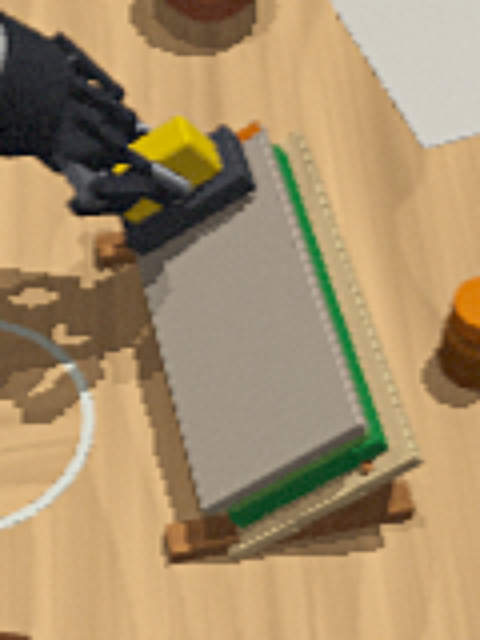

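The stone is just clear of the tile at its striped end, seen at (190,190) in the zoom. Now I press step by step, watching the force.

```bash
python3 -m pendant '[[0.0003,0,0.002,0,0],[0.0006,0,0.004,0,0],[0.001,0,0.006,0,0],[0.001,0,0.006,0,0]]'|head -1;python3 st2.py|sed -n 2p; python3 -m pendant '[[0.0003,0,0.002,0,0],[0.0006,0,0.004,0,0],[0.0008,0,0.005,0,0],[0.0008,0,0.005,0,0]]'|head -1;python3 st2.py|sed -n 2p
```

```text
time: 28.55
stone in tile axes: normal off deg up/lat 0.35208583416805034 -1.374002034422159 yaw -0.2977203543292829 sole pos tile [0.0004 0.0901 0.0003] F tile [-1.947   0.1438 -0.9667] gap 0.29617884780224646
time: 29.05
stone in tile axes: normal off deg up/lat 0.3551894516964497 -1.352713787082822 yaw -0.3048484026471154 sole pos tile [ 0.0004  0.0901 -0.0048] F tile [-3.4908 -0.0014  2.5061] gap 0.3002663770302832
```

The force gives 4.9 mm of sinking and the kinematics give 4.8 mm, so they agree. I add 2.2 mm and work out the stroke direction.

```bash
python3 -m pendant '[[0.0002,0,0.001,0,0],[0.0004,0,0.0022,0,0],[0.0004,0,0.0022,0,0]]'|head -1;python3 st2.py|sed -n 2p; python3 tgt.py 0,0.09,-0.0072 0,0,-0.0072 0,-0.09,-0.0072
```

```text
time: 29.42
stone in tile axes: normal off deg up/lat 0.34720006542647974 -1.341405407902025 yaw -0.30764622173857387 sole pos tile [ 0.0005  0.0901 -0.007 ] F tile [-2.851  -0.5492  4.6502] gap 0.2970566096994439
0,0.09,-0.0072 world sole [0.6165 0.0625 0.0721] tool shift [ 0.0005 -0.0002  0.0001]
0,0,-0.0072 world sole [ 0.6306 -0.0264  0.0721] tool shift [-0.0005 -0.0901 -0.0028]
0,-0.09,-0.0072 world sole [ 0.6447 -0.1152  0.0721] tool shift [-0.0015 -0.18   -0.0058]
```

```bash
python3 -m pendant '[[0,-0.002,0.0001,0,0],[0,-0.005,0,0,0],[0,-0.009,-0.0001,0,0],[0,-0.0135,-0.0003,0,0],[0,-0.018,-0.0005,0,0],[0,-0.0225,-0.0006,0,0],[0,-0.027,-0.0008,0,0],[0,-0.0315,-0.0009,0,0],[0,-0.036,-0.0011,0,0],[0,-0.0405,-0.0012,0,0],[0,-0.045,-0.0013,0,0],[0,-0.0495,-0.0015,0,0],[0,-0.054,-0.0016,0,0],[0,-0.0585,-0.0018,0,0],[0,-0.063,-0.0019,0,0],[0,-0.0675,-0.0021,0,0],[0,-0.072,-0.0022,0,0],[0,-0.0765,-0.0024,0,0],[0,-0.081,-0.0025,0,0],[0,-0.0855,-0.0027,0,0]]'|head -1;python3 st2.py|sed -n 2p; python3 tgt.py 0,-0.045,-0.0072 0,-0.09,-0.0072
```

```text
time: 31.92
stone in tile axes: normal off deg up/lat 0.2743387804136374 -1.6313124826513181 yaw -0.19651347032067 sole pos tile [-0.0001  0.0066 -0.0072] F tile [-1.9498  3.5159  3.7949] gap 0.2961853538854754
0,-0.045,-0.0072 world sole [ 0.6376 -0.0708  0.0721] tool shift [-0.0007 -0.0516 -0.0019]
0,-0.09,-0.0072 world sole [ 0.6447 -0.1152  0.0721] tool shift [-0.0011 -0.0965 -0.0036]
```

```bash
python3 -m pendant '[[0,-0.005,-0.0001,0,0],[0,-0.01,-0.0003,0,0],[0,-0.015,-0.0005,0,0],[0,-0.02,-0.0007,0,0],[0,-0.025,-0.0009,0,0],[0,-0.03,-0.0011,0,0],[-0.001,-0.035,-0.0013,0,0],[-0.001,-0.04,-0.0015,0,0],[-0.001,-0.045,-0.0017,0,0],[-0.001,-0.05,-0.0018,0,0],[-0.001,-0.055,-0.002,0,0],[-0.001,-0.06,-0.0022,0,0],[-0.001,-0.065,-0.0024,0,0],[-0.001,-0.07,-0.0026,0,0],[-0.001,-0.075,-0.0028,0,0],[-0.001,-0.08,-0.003,0,0],[-0.001,-0.085,-0.0032,0,0],[-0.001,-0.09,-0.0033,0,0],[-0.001,-0.094,-0.0035,0,0],[-0.001,-0.097,-0.0036,0,0]]'|head -1;python3 st2.py|sed -n 2p; python3 tgt.py 0,-0.09,-0.0072 0,0,-0.0072 0,0.09,-0.0072
python3 - <<'E'
from h import *
c=cam("side");cv2.imwrite("pics/s8.png",cv2.resize(c["img"][150:310,280:400],None,fx=4,fy=4))
E
```

```text
time: 34.42
stone in tile axes: normal off deg up/lat 0.1912750540849195 -1.8929195718825769 yaw -0.12314427303804576 sole pos tile [ 0.0002 -0.0886 -0.0072] F tile [-1.6967  4.5795  5.352 ] gap 0.291779455893752
0,-0.09,-0.0072 world sole [ 0.6447 -0.1152  0.0721] tool shift [ 0.0002 -0.0014 -0.0001]
0,0,-0.0072 world sole [ 0.6306 -0.0264  0.0721] tool shift [0.0011 0.0885 0.0037]
0,0.09,-0.0072 world sole [0.6165 0.0625 0.0721] tool shift [0.0019 0.1784 0.0076]
```

View pics/s8.png

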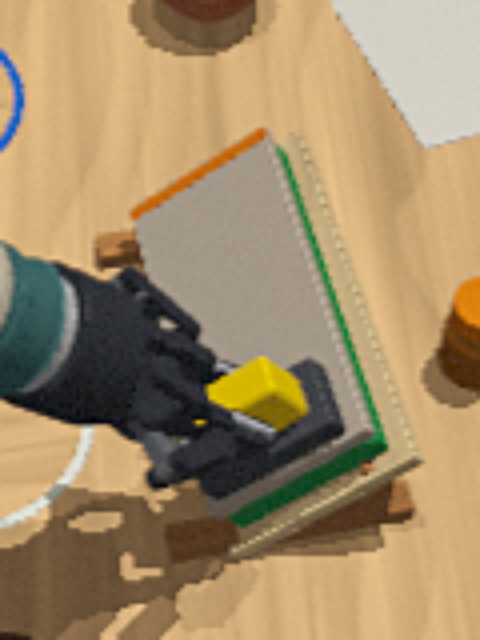

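The stone is flat at the plain end: zoom (270,430), with a small strip of tile left beyond it. Force puts it a touch deep (about 8 mm), so I ease by 0.7 mm and stroke back.

```bash
python3 -m pendant '[[0,-0.002,-0.0003,0,0],[0,-0.002,-0.0006,0,0],[0,0.001,-0.0006,0,0],[0,0.005,-0.0005,0,0],[0,0.01,-0.0003,0,0],[0,0.015,-0.0001,0,0],[0,0.02,0.0001,0,0],[0,0.025,0.0004,0,0],[0,0.03,0.0006,0,0],[0,0.035,0.0008,0,0],[0.001,0.04,0.001,0,0],[0.001,0.045,0.0012,0,0],[0.001,0.05,0.0014,0,0],[0.001,0.055,0.0016,0,0],[0.001,0.06,0.0018,0,0],[0.001,0.065,0.002,0,0],[0.001,0.07,0.0023,0,0],[0.001,0.075,0.0025,0,0],[0.001,0.08,0.0027,0,0],[0.001,0.085,0.0029,0,0]]'|head -1;python3 st2.py|sed -n 2p; python3 tgt.py 0,0,-0.0068 0,0.09,-0.0068
```

```text
time: 36.98
stone in tile axes: normal off deg up/lat 0.2640676855002688 -1.8605026954170214 yaw -0.16374545093521456 sole pos tile [-0.0008 -0.0035 -0.0067] F tile [-1.2471 -3.5653  3.5035] gap 0.2980096995730228
0,0,-0.0068 world sole [ 0.6304 -0.0264  0.0724] tool shift [-0.0008  0.0035  0.0004]
0,0.09,-0.0068 world sole [0.6163 0.0625 0.0724] tool shift [0.0002 0.0934 0.0041]
```

```bash
python3 -m pendant '[[0,0.005,0.0005,0,0],[0,0.01,0.0007,0,0],[0,0.015,0.0009,0,0],[0,0.02,0.0011,0,0],[0,0.025,0.0014,0,0],[0,0.03,0.0016,0,0],[0,0.035,0.0018,0,0],[0,0.04,0.002,0,0],[0,0.045,0.0022,0,0],[0,0.05,0.0024,0,0],[0,0.055,0.0026,0,0],[0,0.06,0.0028,0,0],[0,0.065,0.003,0,0],[0,0.07,0.0032,0,0],[0,0.075,0.0034,0,0],[0,0.08,0.0036,0,0],[0,0.085,0.0038,0,0],[0,0.09,0.004,0,0],[0,0.094,0.0042,0,0],[0,0.095,0.0043,0,0]]'|head -1;python3 st2.py|sed -n 2p; python3 tgt.py 0,0.09,0.02 0,0.09,0.1
```

```text
time: 39.48
stone in tile axes: normal off deg up/lat 0.39990092553722545 -1.8692759731743045 yaw -0.17556876723771114 sole pos tile [-0.0015  0.0922 -0.007 ] F tile [-1.9509 -4.0192  3.9569] gap 0.2995755207098305
0,0.09,0.02 world sole [0.6011 0.0601 0.0944] tool shift [-0.0058 -0.001  -0.0265]
0,0.09,0.1 world sole [0.5558 0.0529 0.1599] tool shift [-0.0188  0.0024 -0.1054]
```

The stroke is complete, and the stone is back at the striped end. I lift off square to the tile, then swing behind the base, where the same joint limits tilt the tool back the opposite way.

```bash
python3 -m pendant '[[-0.0005,0,-0.003,0,0],[-0.002,0,-0.01,0,0],[-0.006,-0.001,-0.026,0,0],[-0.01,0,-0.05,0,0],[-0.0188,0.002,-0.1,0,0],[-0.03,0.003,-0.15,0,0]]'|head -1; python3 st2.py; python3 to.py 0.3 -0.25 0.5;python3 to.py 0 -0.42 0.5; python3 to.py -0.3 -0.32 0.5; python3 to.py -0.48 -0.11 0.5
```

```text
time: 40.22
tool tilt,az (np.float64(44.006985372642326), np.float64(12.833231959027795)) want (np.float64(44.69718516707346), np.float64(9.851661939955362)) q [-0.197  -0.3396 -0.8782  0.3096  0.2879 -0.2519] tcp [0.5169 0.0469 0.2215] t 40.225
stone in tile axes: normal off deg up/lat 0.7699379384602018 -2.1280097144258754 yaw -0.19000696060251918 sole pos tile [-0.0004  0.0907  0.146 ] F tile [-1.2953 -0.4239 -2.5392] gap 0.29763427509896684
tilt needed toward az -65.25412522025587
tool rotvec to go deg [ 2.059  -0.77   -0.5662]
tool shift [-0.0084 -0.2412 -0.3931] tool-x yaw -171.9150468221716
tool shift [ 0.2229 -0.3544 -0.6225] tool-x yaw -171.9150468221716
tool shift [ 0.4267 -0.2021 -0.8103] tool-x yaw -171.9150468221716
tool shift [ 0.5338  0.0367 -0.8998] tool-x yaw -171.9150468221716
```

```bash
cat > st3.py <<'E'
from grasp import *
Q,p,M,s=stone()
G=R.from_euler('z',-10,degrees=True).as_matrix()@Rst.T
D=R.from_matrix(M.T@G).as_rotvec(degrees=True); d=G[:,2]-M[:,2]
print("t",s["time"],"q",s["joint_positions"],"tcp",s["ee_pos"],"rotvec to go",D,"toward az",np.degrees(np.arctan2(d[1],d[0])),"stone normal",Q[:,2],"yaw",np.degrees(np.arctan2(Q[1,0],Q[0,0])),"gap",s["finger_gap"])
E
python3 -m pendant '[[0,-0.03,-0.05,0,0],[0,-0.06,-0.1,0,0],[-0.003,-0.1,-0.15,3,0],[-0.005,-0.13,-0.2,6,0],[-0.006,-0.16,-0.25,9,0],[-0.007,-0.19,-0.3,12,0],[-0.008,-0.22,-0.35,15,0],[-0.008,-0.241,-0.393,18,0],[0.03,-0.26,-0.43,18,0],[0.07,-0.28,-0.47,18,0],[0.11,-0.3,-0.51,18,0],[0.15,-0.32,-0.55,18,0],[0.19,-0.34,-0.59,18,0],[0.223,-0.354,-0.622,18,0],[0.26,-0.33,-0.66,18,0],[0.3,-0.3,-0.7,18,0],[0.34,-0.26,-0.74,18,0],[0.38,-0.23,-0.775,18,0],[0.427,-0.202,-0.81,18,0],[0.45,-0.16,-0.83,18,0]]'|head -1; python3 st3.py;python3 to.py -0.48 -0.11 0.5
```

```text
time: 42.72
t 42.725 q [-2.5893  0.2719  0.1469  2.1477  0.2313 -2.5189] tcp [-0.2599 -0.3144  0.4165] rotvec to go [14.437  29.5237  0.0388] toward az -162.52482544009501 stone normal [-0.5185 -0.1566  0.8407] yaw -11.756658887403008 gap 0.2970497953414045
tool shift [ 0.1548  0.2031 -0.1788] tool-x yaw 164.89445884010058
```

```bash
cat >> st3.py <<'E'
u=np.array([np.cos(s["joint_positions"][0]),np.sin(s["joint_positions"][0]),0])
print("up",M[2],"out",M.T@u,"left",M.T@np.cross([0,0,1],u))
E
python3 st3.py | tail -1
```

```text
up [-0.6266  0.2343 -0.7433] out [ 0.534  -0.5656 -0.6285] left [-0.5677 -0.7907  0.2293]
```

```bash
python3 -m pendant '[[-0.02,0.04,-0.05,0,0],[-0.05,0.1,-0.12,0,0]]'|head -1; python3 st3.py; python3 -m pendant '[[-0.05,0.1,-0.12,0,0]]'|head -1; python3 st3.py
```

```text
time: 42.98
t 42.975 q [-2.6704  0.1987  0.1138  2.1493  0.1839 -2.5723] tcp [-0.2659 -0.2677  0.4338] rotvec to go [12.6499 27.2359 -0.1543] toward az -163.94838246271624 stone normal [-0.4816 -0.1334  0.8662] yaw -11.452999106553005 gap 0.2950569652964552
up [-0.5964  0.2106 -0.7746] out [ 0.6029 -0.5195 -0.6054] left [-0.5299 -0.8281  0.1829]
time: 43.1
t 43.1 q [-2.7201  0.1538  0.0985  2.1479  0.1558 -2.607 ] tcp [-0.2687 -0.2407  0.4442] rotvec to go [11.4386 25.4741 -0.2003] toward az -164.81903205554948 stone normal [-0.4525 -0.1184  0.8839] yaw -11.179900972409374 gap 0.2988354179868802
up [-0.5724  0.1935 -0.7968] out [ 0.6473 -0.4899 -0.5839] left [-0.5033 -0.8501  0.1551]
```

```bash
python3 -m pendant '[[-0.03,-0.04,-0.12,0,0]]'|head -1; python3 st3.py|head -1; python3 -m pendant '[[-0.2,0.1,-0.3,0,0]]'|head -1; python3 st3.py|head -1;  python3 -m pendant '[[-0.2,0.1,-0.3,0,0]]'|head -1; python3 st3.py
```

```text
time: 43.22
t 43.225 q [-2.6892  0.1803  0.1717  2.1488  0.1785 -2.5722] tcp [-0.2849 -0.2676  0.4554] rotvec to go [10.0038 23.6036 -0.4641] toward az -166.3115929991384 stone normal [-0.4208 -0.0996  0.9017] yaw -11.16796528943049 gap 0.29740450291783727
time: 43.35
t 43.35 q [-2.6876  0.1427  0.1758  2.147   0.1827 -2.5638] tcp [-0.2778 -0.2662  0.4703] rotvec to go [ 8.5248 21.6533 -0.5621] toward az -167.98602527067544 stone normal [-0.3868 -0.0804  0.9187] yaw -11.023107127239523 gap 0.29755062476814986
time: 43.48
t 43.475 q [-2.6867  0.0981  0.1781  2.149   0.1857 -2.5557] tcp [-0.2673 -0.2624  0.4876] rotvec to go [ 7.0309 19.6223 -0.6429] toward az -169.95170578233828 stone normal [-0.3506 -0.0612  0.9346] yaw -10.911248020524706 gap 0.3000244880034804
up [-0.4878  0.1291 -0.8634] out [ 0.6832 -0.5592 -0.4696] left [-0.5434 -0.8189  0.1846]
```

```bash
python3 -m pendant '[[0.005,0.05,-0.05,0,0],[0.01,0.1,-0.1,0,0]]'|head -1; python3 st3.py|head -1; python3 -m pendant '[[0.01,0.1,-0.1,0,0]]'|head -1; python3 st3.py|head -1;  python3 -m pendant '[[-0.2,0.05,-0.3,0,0]]'|head -1; python3 st3.py
```

```text
time: 43.72
t 43.725 q [-2.841   0.057   0.1659  2.1492  0.1117 -2.6886] tcp [-0.2956 -0.1932  0.4954] rotvec to go [ 5.7504 17.1467 -0.5946] toward az -171.21711863149991 stone normal [-0.307  -0.0469  0.9506] yaw -10.690620563460506 gap 0.2959508373163308
time: 43.85
t 43.85 q [-2.9348  0.0399  0.1715  2.1482  0.0699 -2.7727] tcp [-0.3118 -0.1521  0.5017] rotvec to go [ 5.0434 15.5075 -0.4765] toward az -171.74086179185852 stone normal [-0.278  -0.0398  0.9598] yaw -10.485549415064783 gap 0.29614815863826427
time: 43.98
t 43.975 q [-2.93    0.0042  0.1788  2.1483  0.0745 -2.7619] tcp [-0.303  -0.1532  0.516 ] rotvec to go [ 4.0533 13.2815 -0.7045] toward az -172.99413971203833 stone normal [-0.2384 -0.0298  0.9708] yaw -10.643976262741367 gap 0.29920913936924615
up [-0.3895  0.0817 -0.9174] out [ 0.8436 -0.368  -0.391 ] left [-0.3696 -0.9262  0.0744]
```

```bash
python3 -m pendant '[[-0.18,0.04,-0.32,0,0]]'|head -1; python3 -m pendant '[[-0.16,0.06,-0.33,0,0]]'|head -1; python3 st3.py|head -1;  python3 -m pendant '[[-0.14,0.06,-0.34,0,0]]'|head -1; python3 -m pendant '[[-0.12,0.06,-0.34,0,0]]'|head -1; python3 st3.py
```

```text
time: 44.1
time: 44.22
t 44.225 q [-2.9133 -0.055   0.2158  2.1495  0.0821 -2.7407] tcp [-0.2909 -0.1583  0.548 ] rotvec to go [ 1.9466  8.3615 -0.6744] toward az -177.05729768653572 stone normal [-0.1493 -0.009   0.9888] yaw -10.579315567024285 gap 0.2945057120086153
time: 44.35
time: 44.48
t 44.475 q [-2.9163 -0.101   0.2659  2.1495  0.0789 -2.7391] tcp [-0.2869 -0.1555  0.5806] rotvec to go [-0.0629  3.2245 -0.5425] toward az 168.42873194124456 stone normal [-0.0553  0.0095  0.9985] yaw -10.58221694092605 gap 0.29937796816911544
up [-0.2235  0.0114 -0.9746] out [ 0.8931 -0.3982 -0.2095] left [-0.3905 -0.9172  0.0788]
```

```bash
python3 -m pendant '[[-0.1,0.1,-0.34,0,0]]'|head -1; python3 st3.py|head -1; python3 to.py 0 -0.40 0.4;python3 to.py -0.22 -0.32 0.5;python3 to.py 0.25 -0.36 0.3; python3 tgt.py 0,0,0
python3 - <<'E'
from grasp import *
Q,p,M,s=stone()
for z in(.1,.02,.006):print(z,M.T@(np.array([.4175,-.2437,z])-p))
E
```

```text
time: 44.6
t 44.6 q [-2.9392 -0.126   0.2872  2.1494  0.0723 -2.7597] tcp [-0.2858 -0.146   0.5962] rotvec to go [-0.9778  0.6357 -0.4768] toward az 112.3573424890872 stone normal [-0.008   0.0171  0.9999] yaw -10.637794917129913 gap 0.29344598908581826
tool shift [-0.2872 -0.1959  0.2527] tool-x yaw 169.39704699655374
tool shift [-0.0779 -0.1584  0.1128] tool-x yaw 169.39704699655374
tool shift [-0.5038 -0.1099  0.3935] tool-x yaw 169.39704699655374
0,0,0 world sole [ 0.6265 -0.027   0.078 ] tool shift [-0.7754  0.2887  0.6393]
0.1 [-0.6165  0.037   0.5891]
0.02 [-0.6022  0.0374  0.6678]
0.006 [-0.5996  0.0375  0.6816]
```

```bash
python3 -m pendant '[[-0.02,-0.04,0.03,0,0],[-0.04,-0.09,0.06,0,0],[-0.06,-0.13,0.09,0,0],[-0.08,-0.158,0.113,0,0],[-0.13,-0.17,0.14,0,0],[-0.18,-0.18,0.17,0,0],[-0.23,-0.19,0.21,0,0],[-0.287,-0.196,0.25,0,0],[-0.34,-0.18,0.28,0,0],[-0.39,-0.16,0.31,0,0],[-0.44,-0.14,0.35,0,0],[-0.49,-0.11,0.39,0,0],[-0.53,-0.08,0.42,0,0],[-0.56,-0.05,0.46,0,0],[-0.585,-0.02,0.5,0,0],[-0.605,0.01,0.54,0,0],[-0.616,0.03,0.575,0,0],[-0.6165,0.037,0.589,0,0],[-0.6165,0.037,0.589,0,0],[-0.6165,0.037,0.589,0,0]]'|head -1; python3 st3.py|head -1;python3 - <<'E'
from grasp import *
Q,p,M,s=stone();print("sole",p,s["wrist_force"])
for z in(.03,.01,.005):print(z,M.T@(np.array([.417,-.242,z])-p))
c=cam("side");cv2.imwrite("pics/s9.png",cv2.resize(c["img"][200:390,170:380],None,fx=3.2,fy=3.1));c=cam("top");cv2.imwrite("pics/t9.png",cv2.resize(c["img"][180:330,340:520],None,fx=3.5,fy=3.5))
E
```

```text
time: 47.1
t 47.1 q [-0.7119  0.0021 -0.5909  0.8162  0.0854 -0.5182] tcp [ 0.4208 -0.2451  0.1287] rotvec to go [-1.0955  0.755  -0.5428] toward az 113.83664270475407 stone normal [-0.0097  0.0193  0.9998] yaw -10.722325803825143 gap 0.2991299961216287
sole [ 0.4179 -0.2455  0.1017] [-0.3178 -0.2599 -2.1007]
0.03 [0.0145 0.0037 0.0702]
0.01 [0.0181 0.0038 0.0899]
0.005 [0.019  0.0039 0.0948]
```

View pics/s9.png

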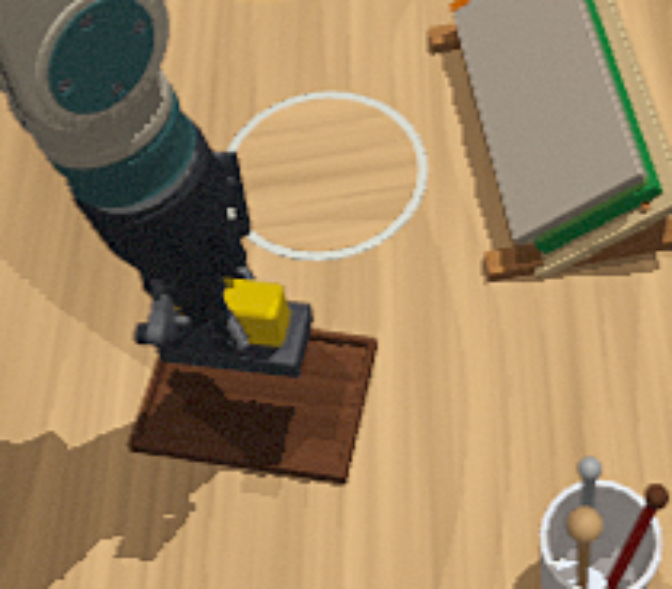

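View pics/t9.png

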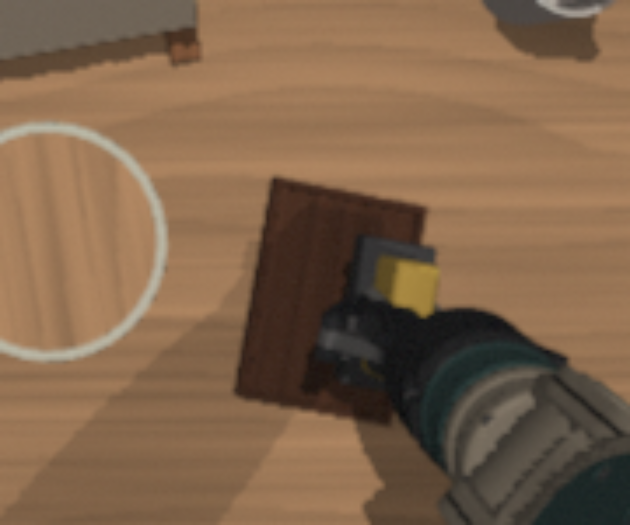

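The stone is level and held over its tray: zoomed side view (240,330), with its shadow inside the tray. I lower it slowly.

```bash
python3 -m pendant '[[0.005,0.002,0.025,0,0],[0.01,0.004,0.05,0,0],[0.0145,0.004,0.07,0,0],[0.0165,0.004,0.08,0,0],[0.0175,0.004,0.087,0,0],[0.018,0.004,0.09,0,0],[0.0183,0.004,0.092,0,0],[0.0183,0.004,0.092,0,0]]'; python3 -m pendant '[[0.0002,0,0.001,0,0],[0.0004,0,0.002,0,0],[0.0004,0,0.002,0,0]]'
python3 - <<'E'
from grasp import *
Q,p,M,s=stone();print("sole",p,s["wrist_force"],s["moment"])
E
```

```text
time: 48.2
ee_pos: [0.4207, -0.2419, 0.0354]
tool_rot: [0.093, 0.991, -0.012, 0.091]
wrist_force: [-0.6, 0.7, -2.7]
finger_gap: 0.3
time: 48.58
ee_pos: [0.4206, -0.2418, 0.0333]
tool_rot: [0.093, 0.991, -0.012, 0.091]
wrist_force: [1.6, 0.3, -2.5]
finger_gap: 0.299
sole [ 0.4177 -0.2422  0.0063] [ 1.5668  0.267  -2.5128] [0.0709 0.3321 0.0218]
```

```bash
python3 -m pendant '[[0.0001,0,0.0005,0,0],[0.0002,0,0.001,0,0],[0.0002,0,0.001,0,0]]'; python3 -m pendant '[[0.0001,0,0.0005,0,0],[0.0002,0,0.001,0,0],[0.0002,0,0.001,0,0]]'
python3 - <<'E'
from grasp import *
Q,p,M,s=stone();print("sole",p,"normal",Q[:,2],s["wrist_force"],s["moment"])
E
```

```text
time: 48.95
ee_pos: [0.4206, -0.2418, 0.0323]
tool_rot: [0.093, 0.991, -0.012, 0.091]
wrist_force: [0.3, -0.3, -2.3]
finger_gap: 0.299
time: 49.32
ee_pos: [0.4208, -0.2419, 0.0321]
tool_rot: [0.093, 0.991, -0.012, 0.091]
wrist_force: [-1.9, 1.6, 5.9]
finger_gap: 0.298
sole [ 0.4179 -0.2423  0.005 ] normal [-0.011   0.0199  0.9998] [-1.898   1.6428  5.8818] [ 0.5627  0.8251 -0.0086]
```

The stone is on the floor of the tray (sole height 5 mm, contact force shows). I release slowly and rise along the fingers.

```bash
python3 -m pendant '[[0,0,0,0,0.3],[0,0,0,0,0.34],[0,0,0,0,0.45],[0,0,0,0,0.7],[0,0,0,0,1],[0,0,0,0,1],[0,0,0,0,1],[0,0,-0.02,0,1],[0,0,-0.05,0,1],[0,0,-0.09,0,1],[0,0,-0.14,0,1],[0,0,-0.19,0,1],[0,0,-0.24,0,1],[0,0,-0.24,0,1]]'
python3 - <<'E'
from h import *
c=cam("side");cv2.imwrite("pics/s10.png",c["img"]);c=cam("top");cv2.imwrite("pics/t10.png",c["img"])
E
```

```text
time: 51.08
ee_pos: [0.38, -0.2342, 0.2732]
tool_rot: [0.093, 0.991, -0.015, 0.095]
wrist_force: [0.1, -0.1, -0.3]
finger_gap: 0.998
```

View pics/s10.png

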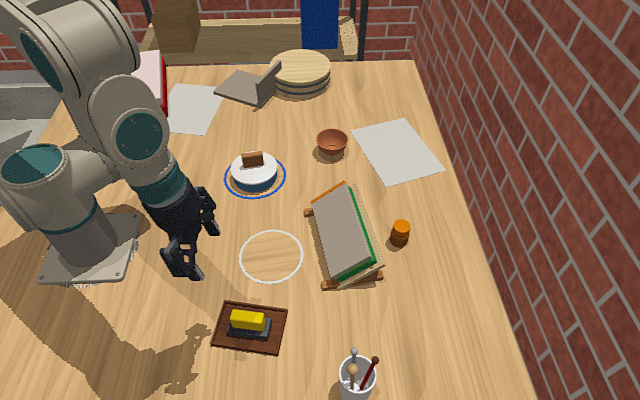

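View pics/t10.png

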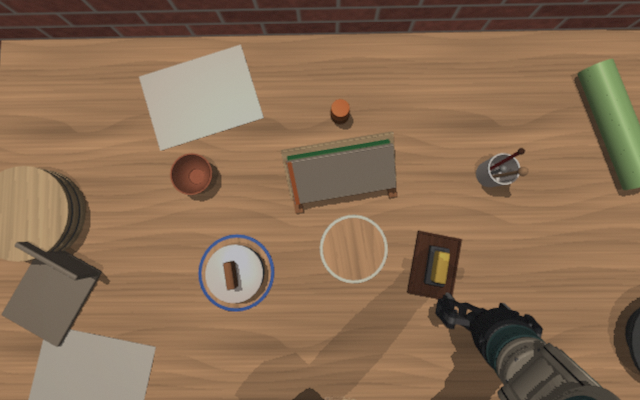

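The stone lies flat in its tray: (248,322) in the side view, (438,266) in the top view. The bowl, brush jar and amber jar haven't moved. I make a final check of the crock's margin in the ring.

Run:
```python
from h import *
for n,b in(("top",(195,230,280,315)),("side",(225,140,290,200))):
    c=cam(n);m=mask(c,(0,0,130),(180,50,255),b);m=cv2.morphologyEx(m,cv2.MORPH_OPEN,np.ones((3,3)))
    k=cv2.convexHull(big(m));P=np.array([onz(c,p[0],.05)for p in k]);(x,y),r=cv2.minEnclosingCircle(P[:,:2].astype(np.float32));print(n,"lid",x,y,2*r)
```

```text
top lid 0.4062401354312897 0.22932547330856323 0.13286712765693665
side lid 0.40529975295066833 0.22345662117004395 0.134515643119812
```

```bash
python3 -c "
from cell import arm
print(arm.get_state()['time']);print(arm.sign_off())"
```

```text
51.275
the job is handed in; nothing more can be done
None
```

I did the whole job in the order asked and handed it in at 51.3 s; the hand-in reports no verdict.

- **Crock:** I gripped it by its bar and slid it about 290 mm into the blue ring without lifting it. It stands 8 mm (top view) to 14 mm (side view) off the ring's centre. The room for its 130 mm foot is 19 mm, so it is inside but not centred. I did not nudge it again because the tool was by then about 10° off vertical.
- **Tilting the tool:** The moves offer no tilt, so I got it by pushing the arm against its joint limits. Joint 3 read 1.2446 against the quoted limit of 1.24, and joint 2 read -0.852 against -0.85. I took both to be the rounding of the quoted limits.
- **Stroke:** I stroked from the striped end to the plain end and back at about 36–40 mm/s, with the stone's centre running from +90 to -90 and back to +92 mm.
    - **Depth:** The tool position put the tile 6.7–7.2 mm down. The force, from about 6 to 7.8 N, suggested 6–9 mm, deepest near the plain end. Both are well short of the 16 mm stop, though I read the force only between moves.
    - **Flatness:** The sole was within 0.4° of flat up the slope and 1.3–1.9° across it.
- **Stone:** I set it down on the tray floor at about 8 N of contact and released it gradually. The pictures show it flat in the tray, about where it started.
- **Final check:** The bowl, brush jar and amber jar look unmoved, and the gripper is clear of everything.

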